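Put three tile moulds back on their own plates

TASK

The three small brass insert-tile moulds stand on the wrong plates. Put each one upright in the middle of the seat of the plate whose sample tile has the same outline as the mould (square, round, triangle), parking one mould on the spare plate without a sample on the way; set the moulds down gently, never drop them, and leave the jar and the brush where they are.

Things in the scene. Friction and masses are not known exactly. Their poses are not given: they have to be found in the camera images.
- mould_square: Square brass divider mould, 74 mm over its sides, with two diagonal bars inside. About 0.35 kg; frame 22 mm high. Origin: centre of underside, z up. A steel grip bar stands over the centre on posts at y +-21 mm: 12 mm thick (x), 56 mm long (y), from 62 to 78 mm above the underside, open below down to 22 mm; pinch it from above across its thickness.
- mould_round: Round brass divider mould, 80 mm across, with a smaller ring inside. About 0.35 kg; frame 22 mm high. Origin: centre of underside, z up. A steel grip bar stands over the centre on posts at y +-21 mm: 12 mm thick (x), 56 mm long (y), from 62 to 78 mm above the underside, open below down to 22 mm; pinch it from above across its thickness.
- mould_triangle: Triangular (equilateral) brass divider mould, corners about 58 mm from its centre, one towards +x, three bars inside. About 0.35 kg; frame 22 mm high. Origin: centre of underside, z up. A steel grip bar stands over the centre on posts at y +-21 mm: 12 mm thick (x), 56 mm long (y), from 62 to 78 mm above the underside, open below down to 22 mm; pinch it from above across its thickness.
- plate_square: Fixed flat dark steel plate, 168 (x) by 120 (y) by 6 mm, on the bench; a mould on it stands at z = 6 mm. Origin: at bench level under the centre of the mould seat; the plate runs from x -60 to +108 mm, y -60 to +60 mm. At its +x end (x about +84 mm) lies its fixed sample, a pale cement tile 8 mm thick, top at 14 mm: a square of 40 mm.
- plate_round: Fixed flat dark steel plate, 168 (x) by 120 (y) by 6 mm, on the bench; a mould on it stands at z = 6 mm. Origin: at bench level under the centre of the mould seat; the plate runs from x -60 to +108 mm, y -60 to +60 mm. At its +x end (x about +84 mm) lies its fixed sample, a pale cement tile 8 mm thick, top at 14 mm: a disc of 42 mm.
- plate_triangle: Fixed flat dark steel plate, 168 (x) by 120 (y) by 6 mm, on the bench; a mould on it stands at z = 6 mm. Origin: at bench level under the centre of the mould seat; the plate runs from x -60 to +108 mm, y -60 to +60 mm. At its +x end (x about +84 mm) lies its fixed sample, a pale cement tile 8 mm thick, top at 14 mm: an equilateral triangle of about 48 mm side.
- plate_spare: Fixed flat dark steel plate, 168 (x) by 120 (y) by 6 mm, on the bench; a mould on it stands at z = 6 mm. Origin: at bench level under the centre of the mould seat; the plate runs from x -60 to +108 mm, y -60 to +60 mm. It carries no sample tile and is empty at the start: the spare plate.
- jar: Bystander: closed pigment jar, about 68 mm across and 85 mm tall, standing upright beside the outermost plate, left or right. Origin at the centre of its underside.
- brush: Bystander: hand brush lying on the bench beside the outermost plate, left or right, its length about along x. Origin at the centre of its underside.
Mind the look-alikes: they are no part of the job. What is shaped like the mould_round but purple is not meant. What is shaped like the plate_square but brown or green is not meant.

How it is judged:
On the way:
1. one mould has been set down and released on the spare plate (((horizontal distance between mould_square and plate_spare below 0.04 m and height (world z) of mould_square below 0.01 m and contact force between mould_square and the fingers below 0.1 N) or (horizontal distance between mould_round and plate_spare below 0.04 m and height (world z) of mould_round below 0.01 m and contact force between mould_round and the fingers below 0.1 N) or (horizontal distance between mould_triangle and plate_spare below 0.04 m and height (world z) of mould_triangle below 0.01 m and contact force between mould_triangle and the fingers below 0.1 N))), for 0.2 s.
At the end, for the whole second after the job is handed in: Each mould stands upright (within 0.1 rad) and flat on the plate whose sample tile matches its outline, its centre within 15 mm of that plate's seat centre, released and at rest, so that the spare plate is empty again (horizontal distance between mould_square and plate_square below 0.015 m and height (world z) of mould_square between 0.003 and 0.01 m and angle between each of mould_square, mould_round, mould_triangle's own z axis and vertical below 0.1 rad and linear speed of each of mould_square, mould_round, mould_triangle below 0.02 m/s and angular speed of each of mould_square, mould_round, mould_triangle below 0.1 rad/s and contact force between each of mould_square, mould_round, mould_triangle and the fingers below 0.1 N and horizontal distance between mould_round and plate_round below 0.015 m and height (world z) of mould_round between 0.003 and 0.01 m and horizontal distance between mould_triangle and plate_triangle below 0.015 m and height (world z) of mould_triangle between 0.003 and 0.01 m); the robot touches nothing.
It fails at once if a mould is dropped or slammed down (faster than 0.5 m/s within 30 mm of the bench) ((height (world z) of mould_square below 0.03 m and linear speed of mould_square above 0.5 m/s) or (height (world z) of mould_round below 0.03 m and linear speed of mould_round above 0.5 m/s) or (height (world z) of mould_triangle below 0.03 m and linear speed of mould_triangle above 0.5 m/s)).
It fails at once if the jar or the brush is moved by more than 30 mm (distance of any of jar, brush from where it was at the start of the episode above 0.03 m).
It also fails if it takes over 109 s, if anything falls off the work surface, if the arm or the gripper's body presses on something with over 40 N, if the wrist force passes 120 N, or if a joint passes its speed limit or range.

ROBOT

A 6-joint arm with a two-finger parallel gripper is mounted at the origin on the work surface. World frame = base frame: x ahead of the robot, y to its left, z up, the work surface at z = 0. Lengths are in m, angles in rad, forces in N, time in s.
With the tool pointing down it reaches from about 0.3 to 0.875 m from the base axis. Payload 6.4 kg.
Tool frame: the origin (TCP) lies between the finger pads; the fingertips stand ctrl.tip_reach ahead of it and the grasp point (between the pads) lies 11 mm behind it (ctrl.tip_reach is the distance from the TCP to the fingertips, in m); z points along the fingers, x is the direction in which the jaws open and shut, and the axes are right-handed (so a half turn about z gives the same grasp; the last joint's range is limited). The gripper opens to 85 mm and grips with 20 to 120 N. Pads are 22 mm wide; open, the fingers measure 114 mm over their backs; the gripper's body (76 mm by 85 mm) begins 54 mm behind the grasp point. The pads swing forward as they close: fully open they stand 13 mm farther back than shut.
Start: joints at [-1.415, 0.181, 1.607, -0, 1.354, -0.206], TCP at [0.204, -0.538, 0.212] pointing down, gripper open.
Joint ranges: [-2.99, 2.99], [-0.89, 2.07], [0.3, 2.58], [-1.14, 4.28], [0, 2.63], [-3.12, 3.12]. Speed limits (rad/s): [2.57, 2.57, 3.01, 3.14, 3.14, 3.14].

INTERFACE

Orientations are given as a unit quaternion [w, x, y, z].
In Python, from bench import telemetry, viewer, ticket, nets, ctrl gives the robot as it stands.
- The arm moves only by the tool step_arm, never from a script. Its argument "plan" is a list of rows, each a list of 2 entries, a list of its own where there are three numbers: the shift along the tool's x, y, z in m, then the turn, a rotation vector about the tool's x, y, z in degrees. A call has 1 to 5 rows; each row is the pose to reach, as a shift and turn from the pose commanded when the call began, along the tool's axes at that moment; what a row does not reach only later rows make up. A row lasts 1/10 s, in which the tool goes at most 50 mm and 8.59 degrees, less where a joint would pass 70% of its speed; a pose out of reach is approached as far as the arm can. A call with a gripper value outside its range is refused whole. "fingers" is the opening in per cent of the stroke, from 0 (shut) to 100 (fully open), set as the call begins (left out, the last holds). The fingers move at their own pace and stop on an object; the grip force is fixed at half the most. Time passes only in rows, so rows that repeat a pose let the fingers close. It gives the time, the measured TCP pose, the force and the opening at its end, in the units of the state.
- telemetry.get_obs(): the state, without advancing time (a new reading comes with each control period).
- viewer.camera(name): name is "side" or "top"; returns the picture (400x640x3 uint8, red, green, blue); there is no depth.
- viewer.get_calibration(name): a dict with "K" (3x3 intrinsics, pixels), "dist" ([k1, k2, p1, p2, k3] as OpenCV has them; the pictures are not rectified), "origin" and "orientation" of the camera in the world. Camera axes: x right, y up, looking along -z (the intrinsics and any distortion apply to the point x, -y, -z); pixel columns grow to the right and rows downward; lengths in m; the calibration is good to about 2 mm. A picture is of the moment at which its call begins. get_calibration takes no time and is no camera call.
- ticket.hand_in(): hands the job in, once; it reports no verdict.
Trained networks look in the newest picture that a camera, given by its name, has taken for a name from the list of things; names that differ only in an ending like _2 or _b are one class to them, and where a whole thing is asked for, a point or a joint stands for the part that bears it (a point fixed in the world has none). Each returns a list of dicts, best first, with "score" (0 to 1); they miss things now and then, are a little off and sometimes report something else, mostly with a low value. They report only what shows in the picture. A call takes as long as a camera call. They do not tell look-alikes from the thing itself.
- nets.boxes_of(thing, camera): "extent" ([left, top, right, bottom] in pixels, round what is visible of it).
The state is a dict: "time_s": time; "q": joint angles; "dq": joint speeds; "joint_efforts": joint torques, N m; "eef_pos": TCP position; "eef_rot": TCP orientation; "wrist_force": force on the tool from outside, world axes, zero at the start; "torque": the same for the moment, N m; "opening": opening from 0.0 (shut) to 1.0 (fully open).
Only numpy, scipy, OpenCV 4.12 (cv2) and the standard library are available. Lean on these libraries where they do the work, as an engineer would, in place of code of your own. Each camera call takes 0.05 s, during which the arm holds its last target.

## Working session

There is one attempt and no reset: what is moved stays moved. The work goes in short steps, Python scripts to look and compute and a tool call to move; the robot and the scene stay as the last step left them, time stands still between calls to the robot, and variables do not carry over. Pictures are saved under pics/ and viewed, and the job is handed in when it is done.

Besides the shell and the picture viewer there is one more tool, called in YAML: its name, and indented under it one key for each argument. step_arm: Moves the arm, as the interface text tells. Its arguments: {"type":"object","properties":{"plan":{"type":"array"},"fingers":{"type":"number"}},"required":["plan"]}

```bash
ls; mkdir -p pics; python3 - <<'E'
from bench import telemetry, viewer, ticket, nets, ctrl
import cv2
print(telemetry.get_obs()); print(ctrl.tip_reach)
for n in ("top","side"):
    cv2.imwrite(f"pics/{n}0.png",viewer.camera(n)[:,:,::-1]); print(viewer.get_calibration(n))
    for t in ["mould_square","mould_round","mould_triangle","plate_square","plate_round","plate_triangle","plate_spare","jar","brush"]:
        print(t,[([round(v) for v in d["extent"]],round(d["score"],2)) for d in nets.boxes_of(t,n)])
E
```

```text
pics
{'time_s': 0.0, 'q': array([-1.41529469e+00,  1.81563448e-01,  1.60802345e+00, -1.16541079e-06,
        1.35381761e+00, -2.06328407e-01]), 'dq': array([ 9.02913326e-04,  8.19846843e-05, -2.46305573e-04, -6.82796479e-04,
       -5.90800647e-04,  1.30678875e-04]), 'joint_efforts': array([ 1.09977620e-03, -4.44869363e+01, -3.51332974e+01, -1.23642048e-04,
        9.03575012e-03, -1.34294581e-05]), 'eef_pos': array([ 0.20344761, -0.53716102,  0.21096414]), 'eef_rot': array([-6.56265275e-04,  8.22795693e-01, -5.68336544e-01, -6.24514174e-04]), 'wrist_force': array([0.29519723, 0.26656588, 0.1501885 ]), 'torque': array([-0.01871072, -0.01450068,  0.03064078]), 'opening': 1.0029119665524768}
0.008
{'K': array([[506.99707898,   0.        , 324.68775717],
       [  0.        , 506.99707898, 195.31134381],
       [  0.        ,   0.        ,   1.        ]]), 'dist': array([-0.12673153,  0.        ,  0.        ,  0.        ,  0.        ]), 'origin': array([ 0.39962842, -0.01110181,  1.29541547]), 'orientation': array([ 0.7133174 ,  0.02325648, -0.02107734, -0.70013797])}
mould_square [([26
[... 746 characters left out ...]
       ,  0.        ,  0.        ]), 'origin': array([0.03169573, 0.80613035, 0.71672092]), 'orientation': array([-0.24452696, -0.11388584,  0.43587658,  0.85863158])}
mould_square [([246, 184, 286, 230], 0.57)]
mould_round [([276, 122, 300, 155], 0.96), ([381, 144, 412, 177], 0.83), ([331, 127, 361, 163], 0.77), ([354, 128, 395, 145], 0.61)]
mould_triangle [([318, 163, 354, 200], 0.97)]
plate_square [([311, 225, 393, 290], 0.77), ([419, 172, 493, 197], 0.71), ([291, 166, 362, 208], 0.66)]
plate_round [([225, 194, 294, 236], 0.67), ([333, 126, 359, 161], 0.17)]
plate_triangle []
plate_spare [([167, 235, 257, 285], 0.69)]
jar [([189, 284, 228, 334], 0.92)]
brush [([356, 128, 396, 144], 0.79)]
```

```bash
python3 - <<'E'
import cv2
a=cv2.imread("pics/top0.png")[60:340,110:510]; cv2.imwrite("pics/top0c.png",cv2.resize(a,(800,560),interpolation=cv2.INTER_CUBIC))
a=cv2.imread("pics/side0.png")[90:370,140:540]; cv2.imwrite("pics/side0c.png",cv2.resize(a,(800,560),interpolation=cv2.INTER_CUBIC))
E
```

```text
(no output)
```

View pics/top0c.png

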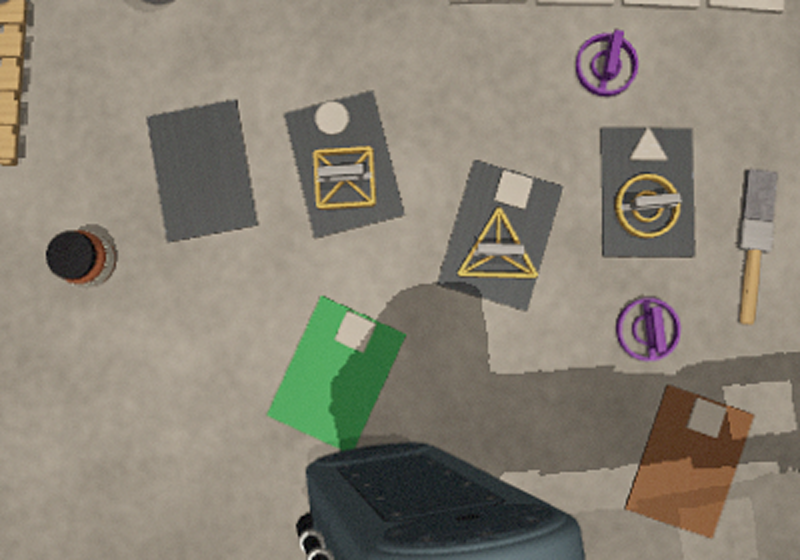

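View pics/side0c.png

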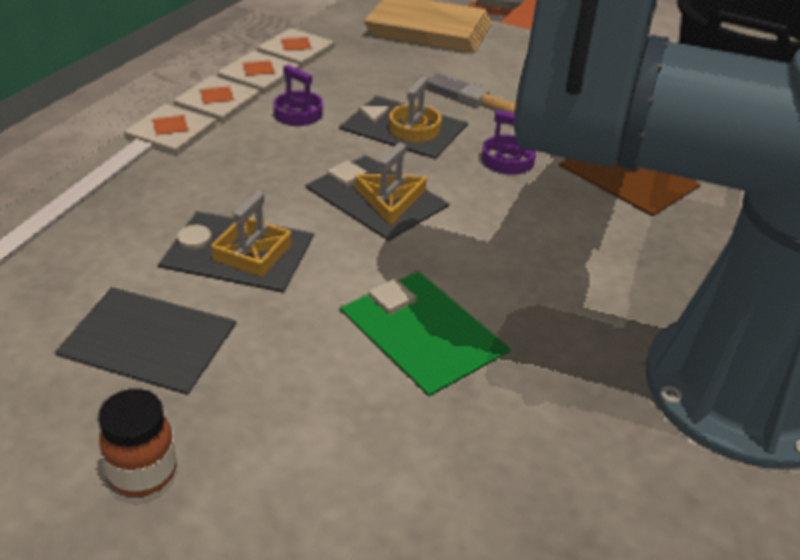

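The top view shows these candidates (full-image pixels):
- **Round mould:** brass at (434,162) is the one I want. The purple ones at (413,92) and (434,224) are look-alikes.
- **plate_square:** the dark plate at (360,178) is the one I want. Green at (278,246) and brown at (455,290) are look-alikes.
- **Other plates:** plate_round is at (282,142), plate_triangle at (434,156) and the spare at (211,145).
- **Other moulds:** the square is on plate_round and the triangle is on plate_square.

The bystanders are the jar at (150,188) and the brush at (488,183).

```bash
cat > h.py <<'E'
import numpy as np, cv2
from scipy.spatial.transform import Rotation as R
from scipy.optimize import least_squares
from bench import telemetry, viewer, nets, ctrl
def cam(n):
    c=viewer.get_calibration(n); q=c["orientation"]; M=R.from_quat([q[1],q[2],q[3],q[0]]).as_matrix()
    W2C=np.diag([1,-1,-1])@M.T
    return c["K"],c["dist"],W2C,c["origin"]
def proj(n,P):
    K,d,W,o=cam(n); P=np.asarray(P,float).reshape(-1,3)
    return cv2.projectPoints(P,cv2.Rodrigues(W)[0],-W@o,K,d)[0].reshape(-1,2)
def unproj(n,px,z):
    K,d,W,o=cam(n); u=cv2.undistortPoints(np.asarray(px,float).reshape(-1,1,2),K,d).reshape(-1,2)
    D=np.c_[u,np.ones(len(u))]@W
    return o+D*((z-o[2])/D[:,2])[:,None]
def hullfit(n,mask,model,p0):
    """model(p)->Nx3 world points; fit hull of projection to hull of mask"""
    ys,xs=np.nonzero(mask); h=cv2.convexHull(np.c_[xs,ys].astype(np.float32))
    per=h.reshape(-1,2); nxt=np.roll(per,-1,0)
    pts=np.concatenate([a+(b-a)*np.linspace(0,1,max(2,int(np.hypot(*(b-a)))),endpoint=False)[:,None] for a,b in zip(per,nxt)])
    # pixel centres lie half a pixel inside on average
    f=lambda p:np.array([cv2.pointPolygonTest(cv2.convexHull(proj(n,model(p)).astype(np.float32)),(float(a),float(b)),True)-.4 for a,b in pts])
    r=least_squares(f,p0,diff_step=1e-3,x_scale=[.01,.01,.1],loss="soft_l1",f_scale=.5)
    return r.x,np.sqrt(np.mean(f(r.x)**2))
def rot(p,P):
    P=np.asarray(P,float);c,s=np.cos(p[2]),np.sin(p[2])
    return np.c_[P[:,0]*c-P[:,1]*s+p[0],P[:,0]*s+P[:,1]*c+p[1],P[:,2]]
def ext(xy,z0,z1): return [(x,y,z) for x,y in xy for z in (z0,z1)]
PL=ext([(-.06,-.06),(.108,-.06),(.108,.06),(-.06,.06)],.006,.006)
a=np.linspace(0,2*np.pi,48,endpoint=False)
OUT=dict(square=[(s*.037,t*.037) for s in(1,-1) for t in (1,-1)],round=list(np.c_[np.cos(a),np.sin(a)]*.04),
 triangle=[(.058*np.cos(t),.058*np.sin(t)) for t in (0,2*np.pi/3,-2*np.pi/3)])
def masks(im):
    hsv=cv2.cvtColor(im,cv2.COLOR_RGB2HSV); H,S,V=cv2.split(hsv)
    brass=((H>15)&(H<32)&(S>110)&(V>90))
    dark=((V<90)&(S<60))
    return brass,dark
def bar(n,im,box,ztop,p0):
    hsv=cv2.cvtColor(im,cv2.COLOR_RGB2HSV); m=(hsv[...,1]<40)&(hsv[...,2]>120)
    k=np.zeros_like(m); l,t,r,b=box; k[t:b,l:r]=m[t:b,l:r]
    nn,lab,st,_=cv2.connectedComponentsWithStats(k.astype(np.uint8)); i=1+np.argmax(st[1:,4]); k=lab==i
    ys,xs=np.nonzero(k); w=unproj(n,np.c_[xs,ys],ztop)[:,:2]
    (c,s,an)=cv2.minAreaRect((w*1000).astype(np.float32))
    # yaw of long axis from pca
    u=np.linalg.svd(w-w.mean(0))[2][0] if len(w)<2000 else None
    return w.mean(0),np.degrees(np.arctan2(u[1],u[0])),np.array(s),st[i,4]
E
cat > m.py <<'E'
from h import *
im=cv2.imread("pics/top0.png")[:,:,::-1].copy()
br,dk=masks(im)
PB=dict(spare=(175,105,245,185),round=(248,100,315,182),square=(324,136,396,218),triangle=(406,118,462,192))
vis=im.copy()
for n,(l,t,r,b) in PB.items():
    k=np.zeros_like(dk);k[t:b,l:r]=dk[t:b,l:r]
    nn,lab,st,_=cv2.connectedComponentsWithStats(k.astype(np.uint8)); k=lab==1+np.argmax(st[1:,4])
    p0=unproj("top",[(l+r)/2,(t+b)/2],.006)[0]; 
    yaw0=dict(spare=.15,round=.2,square=-.3,triangle=0.)[n]
    p,e=hullfit("top",k,lambda p:rot(p,PL),[p0[0]-.02,p0[1],yaw0]); print("plate",n,p.round(4),e)
    cv2.polylines(vis,[cv2.convexHull(proj("top",rot(p,PL)).astype(np.float32)).astype(int)],1,(255,0,0),1)
for n,(l,t,r,b) in dict(square=(255,125,305,175),triangle=(335,160,385,205),round=(412,140,455,185)).items():
    k=np.zeros_like(br);k[t:b,l:r]=br[t:b,l:r]
    p0=unproj("top",[(l+r)/2,(t+b)/2],.02)[0]
    p,e=hullfit("top",k,lambda p:rot(p,ext(OUT[n],.006,.028)),[p0[0],p0[1],0]); print("mould",n,p.round(4),e, "bar",bar("top",im,(l,t,r,b),.084,None))
    cv2.polylines(vis,[cv2.convexHull(proj("top",rot(p,ext(OUT[n],.006,.028))).astype(np.float32)).astype(int)],1,(0,0,255),1)
    q=proj("top",rot(p,ext([(s*.006,t*.028) for s in(1,-1) for t in (1,-1)],.084,.084)))
    cv2.polylines(vis,[cv2.convexHull(q.astype(np.float32)).astype(int)],1,(0,255,0),1)
cv2.imwrite("pics/fit0.png",cv2.resize(vis[90:230,170:470,::-1],None,fx=2.6,fy=2.6,interpolation=cv2.INTER_NEAREST))
E
python3 m.py
```

```text
Traceback (most recent call last):
  File "m.py", line 11, in <module>
    p,e=hullfit("top",k,lambda p:rot(p,PL),[p0[0]-.02,p0[1],yaw0]); print("plate",n,p.round(4),e)
        ~~~~~~~^^^^^^^^^^^^^^^^^^^^^^^^^^^^^^^^^^^^^^^^^^^^^^^^^^^
  File "h.py", line 23, in hullfit
    r=least_squares(f,p0,diff_step=1e-3,x_scale=[.01,.01,.1],loss="soft_l1",f_scale=.5)
  File "h.py", line 22, in <lambda>
    f=lambda p:np.array([cv2.pointPolygonTest(cv2.convexHull(proj(n,model(p)).astype(np.float32)),(float(a),float(b)),True)-.4 for a,b in pts])
                                                             ~~~~^^^^^^^^^^^^
  File "h.py", line 10, in proj
    K,d,W,o=cam(n); P=np.asarray(P,float).reshape(-1,3)
            ~~~^^^
  File "h.py", line 6, in cam
    c=viewer.get_calibration(n); q=c["orientation"]; M=R.from_quat([q[1],q[2],q[3],q[0]]).as_matrix()
ValueError: time passes only in moves, steps and waits
```

```bash
python3 - <<'E'
s=open("h.py").read()
s=s.replace("def cam(n):","from functools import lru_cache\n@lru_cache(None)\ndef cam(n):")
s=s.replace("""    r=least_squares(f,p0,diff_step=1e-3,x_scale=[.01,.01,.1],loss="soft_l1",f_scale=.5)
    return r.x,""","""    sc=np.array([.001,.001,.01]); p0=np.array(p0)
    r=least_squares(lambda d:f(p0+(d-100)*sc),[100.]*3,diff_step=3e-3,loss="soft_l1",f_scale=.5); r.x=p0+(r.x-100)*sc
    return r.x,""")
open("h.py","w").write(s)
E
python3 m.py
```

```text
plate spare [0.5835 0.287  0.195 ] 3.2922896843668745
plate round [0.593  0.1029 0.2467] 7.770784998762547
plate square [ 0.5236 -0.0285 -0.3028] 2.245152958255429
plate triangle [ 0.5643 -0.2843  0.0083] 5.837589624681542
mould square [0.5971 0.1044 0.072 ] 0.3409099497441548 bar (array([0.56228956, 0.1550797 ]), np.float64(-170.58295296962598), array([105.12296295,  24.19523621]), np.int32(197))
mould triangle [ 5.054e-01 -9.120e-02 -4.000e-04] 0.7489326730190423 bar (array([ 0.50384135, -0.08889844]), np.float64(-87.41507031807262), array([12.03452682, 57.68311691]), np.int32(122))
mould round [ 0.5685 -0.2817  0.0051] 0.2583031492109488 bar (array([ 0.56655344, -0.27990696]), np.float64(-81.41679868631367), array([15.00106907, 55.13685226]), np.int32(118))
```

View pics/fit0.png

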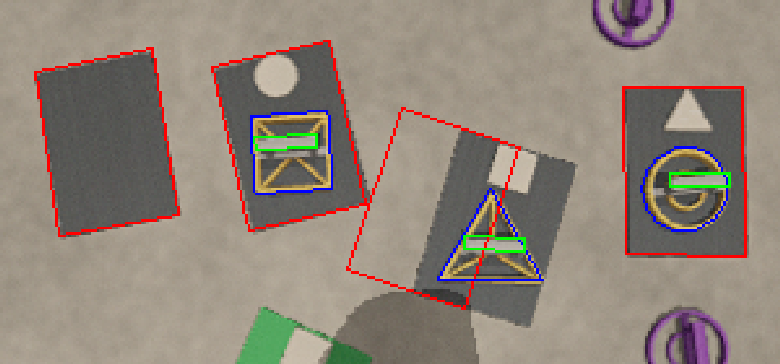

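```bash
python3 - <<'E'
s=open("h.py").read()
s=s.replace("dark=((V<90)&(S<60))","i=im.astype(int); dark=((V<100)&(abs(i[...,2]-i[...,0])<14)&(i[...,2]>=i[...,0]-3)); dark=cv2.morphologyEx(dark.astype(np.uint8),cv2.MORPH_OPEN,np.ones((3,3)))>0")
# bar fit by hull with box model
s+='''
def barfit(n,im,box,p0,zt=.084):
    hsv=cv2.cvtColor(im,cv2.COLOR_RGB2HSV); m=(hsv[...,1]<45)&(hsv[...,2]>125)
    k=np.zeros_like(m); l,t,r,b=box; k[t:b,l:r]=m[t:b,l:r]
    q=proj(n,[[p0[0],p0[1],zt]])[0]; yy,xx=np.mgrid[:m.shape[0],:m.shape[1]]
    k&=np.hypot(xx-q[0],yy-q[1])<16
    nn,lab,st,_=cv2.connectedComponentsWithStats(k.astype(np.uint8)); k=lab==1+np.argmax(st[1:,4])
    return hullfit(n,k,lambda p:rot(p,ext([(s*.006,t*.028) for s in(1,-1) for t in (1,-1)],zt-.016,zt)),p0)
'''
open("h.py","w").write(s)
m=open("m.py").read()
m=m.replace('"bar",bar("top",im,(l,t,r,b),.084,None))','"bar",barfit("top",im,(l,t,r,b),p))').replace("k=lab==1+np.argmax(st[1:,4])\n","k=lab==1+np.argmax(st[1:,4]); print(st[1:,4])\n").replace("fit0","fit1")
m=m.replace("    q=proj(","    p,_=barfit('top',im,(l,t,r,b),p); q=proj(")
open("m.py","w").write(m)
E
python3 m.py
```

```text
[37 12 15 15 48  9  9 19  9 12 24 12 21 18  9 21 12  9  9  9  9  9  9  9
 12 12  9  9  9]
plate spare [ 0.5431  0.345  -0.8804] 1.9070906196878212
[26 29  9 20 12 18  9 15  9  9  9 80  9 15 12 15 12 25  9 20 26  9 21]
plate round [ 0.6407  0.1039 -0.0514] 3.2022924182282337
[36  9  9  9  9  9 12  9  9 15  9 12 15 28  9 19  9 42]
plate square [ 0.4994 -0.1108 -0.4763] 1.629162226033951
[12 20 15 19 15 24 12 12 17  9  9 12 12  9 15  9 17 12 30  9  9  9  9 12]
plate triangle [ 0.5091 -0.2231  0.9166] 1.2893449718142431
mould square [0.5971 0.1044 0.072 ] 0.3409099497441548 bar (array([0.59769114, 0.10458752, 0.07005097]), np.float64(0.48504680490077556))
mould triangle [ 5.054e-01 -9.120e-02 -4.000e-04] 0.7489326730190423 bar (array([ 0.50404197, -0.08958902,  0.03605314]), np.float64(0.30026186318782516))
mould round [ 0.5685 -0.2817  0.0051] 0.2583031492109488 bar (array([ 0.56692321, -0.28183016,  0.11282077]), np.float64(0.5793680860488666))
```

View pics/fit1.png

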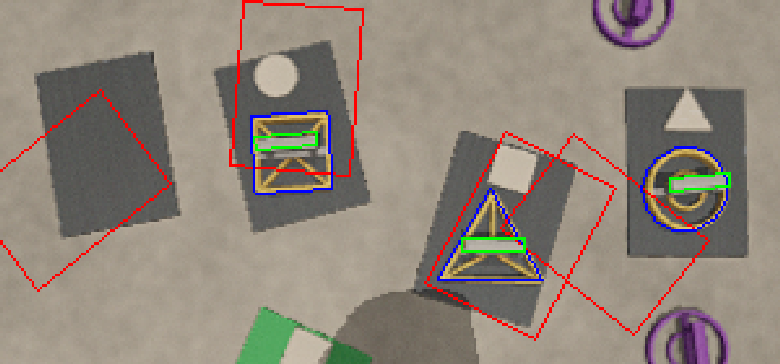

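```bash
python3 - <<'E'
import cv2,numpy as np
im=cv2.imread("pics/top0.png")[:,:,::-1]; b=cv2.medianBlur(np.ascontiguousarray(im),5)
for x,y in [(210,150),(225,120),(265,120),(300,170),(360,150),(350,165),(340,205),(370,210),(420,130),(445,185),(400,180),(340,220)]: print((x,y),im[y,x],b[y,x])
E
```

```text
(210, 150) [86 83 82] [86 86 83]
(225, 120) [85 82 80] [86 86 83]
(265, 120) [89 90 88] [88 89 85]
(300, 170) [101  97  91] [106 103  96]
(360, 150) [200 189 171] [196 186 168]
(350, 165) [92 92 89] [94 94 92]
(340, 205) [74 71 70] [74 71 67]
(370, 210) [102 101  98] [97 98 95]
(420, 130) [84 86 85] [87 88 86]
(445, 185) [99 98 95] [94 93 90]
(400, 180) [156 145 131] [156 147 132]
(340, 220) [120 112  99] [118 111  99]
```

```bash
python3 - <<'E'
import re
s=open("h.py").read()
s=re.sub(r"    i=im\.astype\(int\).*\n","    i=cv2.medianBlur(im,3).astype(int); dark=(i[...,0]<112)&(i[...,0]-i[...,2]<13); dark=cv2.morphologyEx(dark.astype(np.uint8),cv2.MORPH_OPEN,np.ones((3,3)))>0\n",s)
open("h.py","w").write(s)
E
sed -i 's/fit1/fit2/; s/print(st\[1:,4\])/print(max(st[1:,4]))/' m.py; python3 m.py
```

```text
2906
plate spare [0.5819 0.2869 0.1974] 0.3593900233284732
1760
plate round [0.5938 0.1005 0.2724] 0.24708050475343493
1301
plate square [ 0.5048 -0.086  -0.2694] 5.985658509320027
1894
plate triangle [ 0.5638 -0.2845  0.0175] 0.1814257172480308
mould square [0.5971 0.1044 0.072 ] 0.3409099497441548 bar (array([0.59769114, 0.10458752, 0.07005097]), np.float64(0.48504680490077556))
mould triangle [ 5.054e-01 -9.120e-02 -4.000e-04] 0.7489326730190423 bar (array([ 0.50404197, -0.08958902,  0.03605314]), np.float64(0.30026186318782516))
mould round [ 0.5685 -0.2817  0.0051] 0.2583031492109488 bar (array([ 0.56692321, -0.28183016,  0.11282077]), np.float64(0.5793680860488666))
```

View pics/fit2.png

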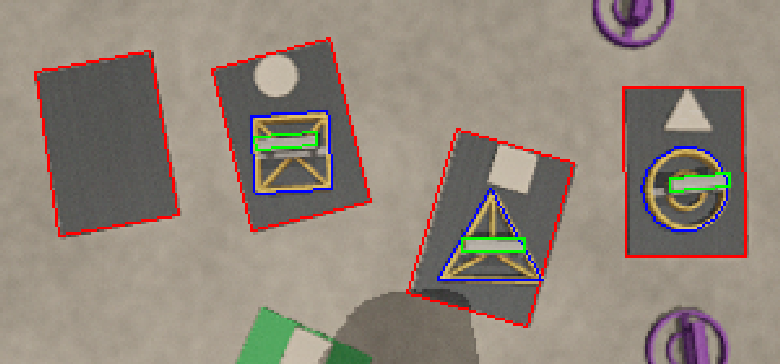

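The fits overlay well. I'll park the square mould first, since it is nearest to the spare plate.

```bash
cat > go.py <<'E'
import sys,numpy as np
from scipy.spatial.transform import Rotation as R
from bench import telemetry
o=telemetry.get_obs(); x,y,z,yaw=map(float,sys.argv[1:5])
w,a,b,c=o["eef_rot"]; M=R.from_quat([a,b,c,w])
T=R.from_euler("z",yaw)*R.from_euler("x",np.pi)
r=M.inv()*T
print("t",round(o["time_s"],2),"pos",o["eef_pos"].round(4),"F",o["wrist_force"].round(1),"open",round(o["opening"],3),"q",o["q"].round(2))
d=M.inv().apply(np.array([x,y,z])-o["eef_pos"])
print("shift",d.round(4).tolist(),"turn",np.degrees(r.as_rotvec()).round(2).tolist(),"dist",np.linalg.norm(d).round(3))
E
python3 go.py 0.597 0.104 0.19 0.07
```

```text
t 1.0 pos [ 0.2035 -0.5378  0.2119] F [ 0.3 -0.2 -1.1] open 0.998 q [-1.42  0.18  1.61  0.    1.35 -0.21]
shift [-0.461, -0.5952, 0.0219] turn [-0.0, 0.0, -73.28] dist 0.753
```

step_arm:
  plan:
    - [[-0.03,-0.039,0],[0,0,-7]]
    - [[-0.06,-0.078,0],[0,0,-14]]
    - [[-0.09,-0.117,0],[0,0,-21]]
    - [[-0.12,-0.156,0],[0,0,-28]]
    - [[-0.15,-0.195,0],[0,0,-35]]
  fingers: 60

```text
time_s: 1.5
eef_pos: [0.3335, -0.3268, 0.2121]
eef_rot: [0.0, 0.956, -0.293, 0.0]
wrist_force: [0.7, 0.1, -0.3]
opening: 0.602
```

```bash
python3 go.py 0.597 0.104 0.19 0.07
```

```text
t 1.5 pos [ 0.3335 -0.3268  0.2121] F [ 0.7  0.1 -0.3] open 0.602 q [-1.03 -0.07  1.87  0.    1.34 -0.44]
shift [-0.0226, -0.5045, 0.022] turn [0.02, -0.03, -38.03] dist 0.506
```

step_arm:
  plan:
    - [[-0.002,-0.05,0],[0,0,-8]]
    - [[-0.004,-0.1,0],[0,0,-16]]
    - [[-0.006,-0.15,0],[0,0,-24]]
    - [[-0.008,-0.2,0],[0,0,-32]]
    - [[-0.011,-0.249,0],[0,0,-38]]

```text
time_s: 2.0
eef_pos: [0.4649, -0.1146, 0.2123]
eef_rot: [0.0, 0.999, 0.035, 0.001]
wrist_force: [-0.1, -0.3, -0.1]
opening: 0.599
```

```bash
python3 go.py 0.597 0.104 0.13 0.07
```

```text
t 2.0 pos [ 0.4649 -0.1146  0.2123] F [-0.1 -0.3 -0.1] open 0.599 q [-0.49 -0.04  1.84  0.    1.34 -0.56]
shift [0.1471, -0.2088, 0.0824] turn [0.04, -0.06, 0.03] dist 0.268
```

step_arm:
  plan:
    - [[0.029,-0.041,0],[0,0,0]]
    - [[0.058,-0.082,0],[0,0,0]]
    - [[0.087,-0.123,0.01],[0,0,0]]
    - [[0.116,-0.164,0.02],[0,0,0]]
    - [[0.145,-0.205,0.03],[0,0,0]]

```text
time_s: 2.5
eef_pos: [0.5942, 0.0961, 0.1825]
eef_rot: [0.0, 0.999, 0.033, 0.0]
wrist_force: [0.4, -1.0, 0.8]
opening: 0.597
```

```bash
python3 go.py 0.597 0.104 0.065 0.07
```

```text
t 2.5 pos [0.5942 0.0961 0.1825] F [ 0.4 -1.   0.8] open 0.597 q [-0.04  0.27  1.57 -0.    1.31 -0.1 ]
shift [0.0033, -0.0077, 0.1175] turn [0.01, -0.04, -0.27] dist 0.118
```

step_arm:
  plan:
    - [[0.003,-0.008,0.025],[0,0,0]]
    - [[0.003,-0.008,0.055],[0,0,0]]
    - [[0.003,-0.008,0.085],[0,0,0]]
    - [[0.003,-0.008,0.105],[0,0,0]]
    - [[0.003,-0.008,0.117],[0,0,0]]

```text
time_s: 3.0
eef_pos: [0.5944, 0.1024, 0.0634]
eef_rot: [-0.0, 0.999, 0.033, -0.002]
wrist_force: [-0.5, -0.3, 0.7]
opening: 0.6
```

```bash
python3 go.py 0.597 0.104 0.065 0.07; python3 -c "
from h import *
for n in ('side','top'):
    im=viewer.camera(n); cv2.imwrite(f'pics/{n}1.png',im[:,:,::-1])
a=cv2.imread('pics/side1.png')[130:290,170:410]; cv2.imwrite('pics/side1c.png',cv2.resize(a,None,fx=3.2,fy=3.2,interpolation=cv2.INTER_CUBIC))
"
```

```text
t 3.0 pos [0.5944 0.1024 0.0634] F [-0.5 -0.3  0.7] open 0.6 q [-0.03  0.41  1.64 -0.    1.09 -0.09]
shift [0.0027, -0.0014, -0.0016] turn [-0.02, 0.18, -0.27] dist 0.003
```

View pics/side1c.png

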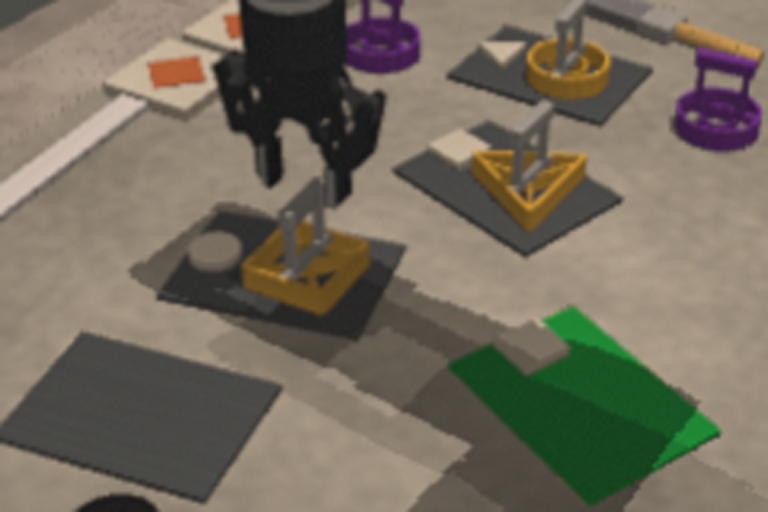

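View pics/top1.png

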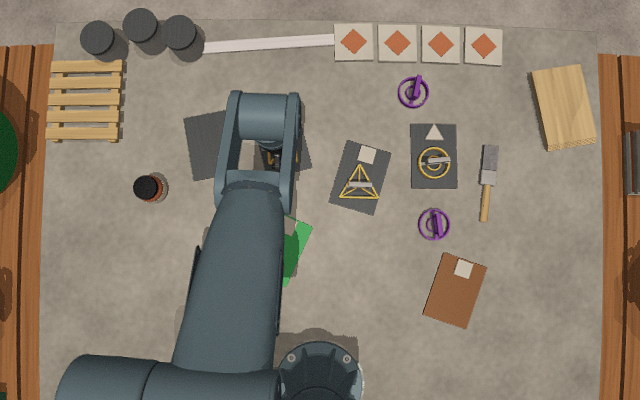

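```bash
python3 -c "
from h import *
def c(p): return ((proj('side',p)-[170,130])*3.2).round()
print(c([[.5944+.03,.1024,.057],[.5944-.03,.1024,.057],[.597,.104+.028,.084],[.597,.104-.028,.084],[.597,.104,.006],[.597,.104,.068]]))
br=None
"; python3 go.py 0.597 0.104 0.065 0.07
```

```text
[[275. 212.]
 [338. 236.]
 [278. 213.]
 [322. 178.]
 [305. 275.]
 [301. 212.]]
t 3.1 pos [0.5944 0.1023 0.0639] F [-1.5  0.4 -1. ] open 0.6 q [-0.03  0.41  1.64 -0.    1.1  -0.09]
shift [0.0028, -0.0016, -0.0011] turn [-0.02, 0.2, -0.29] dist 0.003
```

```bash
python3 -c "
from h import *
im=viewer.camera('side'); cv2.imwrite('pics/side2.png',im[:,:,::-1])
a=im[140:230,230:310,::-1]; a=np.clip(a.astype(float)*1.8,0,255).astype(np.uint8); cv2.imwrite('pics/side2c.png',cv2.resize(a,None,fx=6.5,fy=6.5,interpolation=cv2.INTER_CUBIC))
"
```

```text
(no output)
```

View pics/side2c.png

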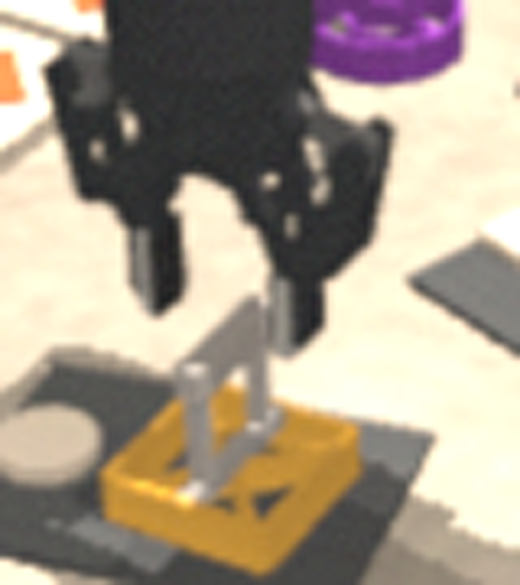

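```bash
python3 -c "
from h import *
t=[[253.8,188],[274.6,194.2]]
for z in (.057,.064,.07,.08,.09): print(z,unproj('side',t,z)[:,:2].round(4).tolist(), unproj('side',t,z).mean(0).round(4))
o=telemetry.get_obs(); print(o)
im=cv2.imread('pics/top1.png')[80:200,210:320]; im=np.clip(im.astype(float)*1.8,0,255).astype(np.uint8)
cv2.imwrite('pics/top1c.png',cv2.resize(im,None,fx=5,fy=5,interpolation=cv2.INTER_CUBIC))
"
```

```text
0.057 [[0.651, 0.0771], [0.59, 0.0705]] [0.6205 0.0738 0.057 ]
0.064 [[0.6444, 0.0848], [0.584, 0.0783]] [0.6142 0.0816 0.064 ]
0.07 [[0.6388, 0.0915], [0.579, 0.085]] [0.6089 0.0882 0.07  ]
0.08 [[0.6294, 0.1025], [0.5705, 0.0962]] [0.5999 0.0993 0.08  ]
0.09 [[0.62, 0.1136], [0.562, 0.1073]] [0.591  0.1104 0.09  ]
{'time_s': 3.15, 'q': array([-2.62044043e-02,  4.09996610e-01,  1.63632979e+00,  1.97293005e-06,
        1.09621233e+00, -9.12300512e-02]), 'dq': array([-6.60773391e-04, -2.85771099e-02, -2.33016838e-02, -2.32555601e-05,
        4.30243189e-03, -5.35702412e-04]), 'joint_efforts': array([ 2.33395892e-02, -4.95452142e+01, -2.93064934e+01, -1.62140386e-03,
       -4.14298091e-02, -6.72186019e-06]), 'eef_pos': array([0.59550585, 0.1022326 , 0.06542617]), 'eef_rot': array([-2.86351344e-05,  9.99471408e-01,  3.25066410e-02, -4.72169491e-04]), 'wrist_force': array([0.26998664, 0.5525896 , 0.07304114]), 'torque': array([-0.01815778,  0.0076936 , -0.08054592]), 'opening': 0.5972700938659775}
```

View pics/top1c.png

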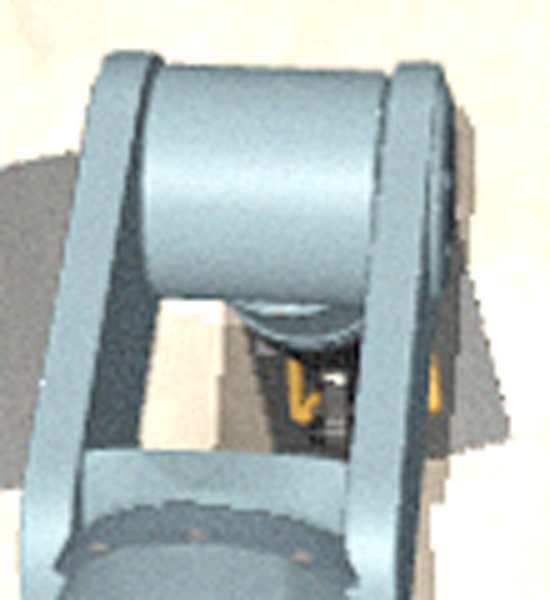

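The side view shows the fingertips at (254,188) and (275,194), about level with the bar top (z about 0.082) and higher than nominal. I'll go 15 mm lower, which still clears the frame, and look again.

step_arm:
  plan:
    - [[0.002,-0.002,0.008],[0,0,0]]
    - [[0.002,-0.002,0.015],[0,0,0]]
    - [[0.002,-0.002,0.015],[0,0,0]]

```text
time_s: 3.45
eef_pos: [0.5972, 0.1044, 0.0501]
eef_rot: [-0.0, 0.999, 0.033, -0.0]
wrist_force: [-0.6, 0.4, -0.6]
opening: 0.597
```

```bash
cat > sv.py <<'E'
import sys
from h import *
tag,x,y=sys.argv[1],int(sys.argv[2]),int(sys.argv[3])
im=viewer.camera('side'); cv2.imwrite(f'pics/{tag}f.png',im[:,:,::-1])
a=im[y:y+90,x:x+100,::-1]; a=np.clip(a.astype(float)*1.7,0,255).astype(np.uint8); cv2.imwrite(f'pics/{tag}.png',cv2.resize(a,None,fx=6,fy=6,interpolation=cv2.INTER_CUBIC))
E
python3 sv.py s3 230 140;python3 go.py 0.597 0.104 0.05 0.07
```

```text
t 3.5 pos [0.5973 0.1044 0.0505] F [ 0.6 -0.2 -0.8] open 0.603 q [-0.02  0.44  1.64 -0.    1.07 -0.09]
shift [-0.0003, 0.0004, 0.0005] turn [-0.0, 0.03, -0.27] dist 0.001
```

View pics/s3.png

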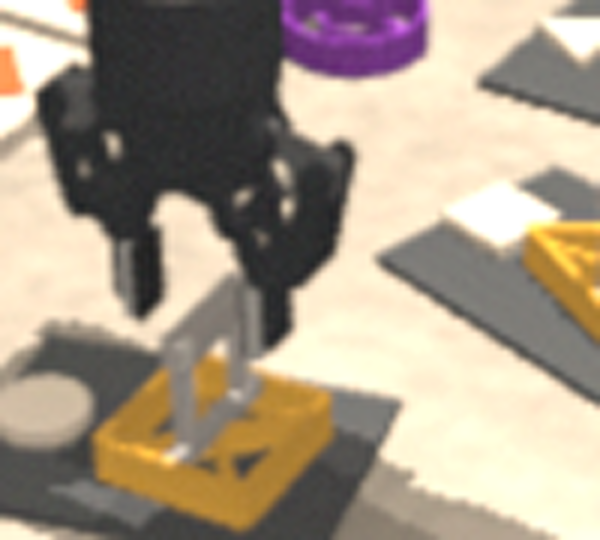

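step_arm:
  plan:
    - [[0,0,0.006],[0,0,0]]

```text
time_s: 3.6
eef_pos: [0.5986, 0.1044, 0.0456]
eef_rot: [0.0, 0.999, 0.033, 0.001]
wrist_force: [0.5, -0.5, -0.9]
opening: 0.602
```

step_arm:
  plan:
    - [[0,0,0],[0,0,0]]
    - [[0,0,0],[0,0,0]]
    - [[0,0,0],[0,0,0]]
    - [[0,0,0],[0,0,0]]
    - [[0,0,0],[0,0,0]]
  fingers: 0

```text
time_s: 4.1
eef_pos: [0.5974, 0.1044, 0.0447]
eef_rot: [0.0, 0.999, 0.033, -0.0]
wrist_force: [-0.7, -0.7, 0.1]
opening: 0.126
```

```bash
python3 sv.py s4 230 140;python3 go.py 0.597 0.104 0.05 0.07
```

```text
t 4.15 pos [0.5974 0.1044 0.0447] F [-1.9 -0.9 -0.2] open 0.124 q [-0.02  0.44  1.64  0.    1.06 -0.09]
shift [-0.0005, 0.0004, -0.0053] turn [-0.0, 0.01, -0.28] dist 0.005
```

View pics/s4.png

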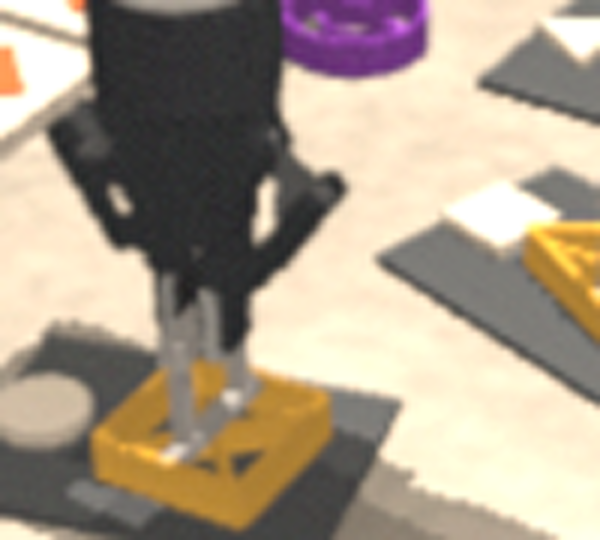

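step_arm:
  plan:
    - [[0,0,-0.01],[0,0,0]]
    - [[0,0,-0.025],[0,0,0]]
    - [[0,0,-0.045],[0,0,0]]
    - [[0,0,-0.06],[0,0,0]]
    - [[0,0,-0.07],[0,0,0]]

```text
time_s: 4.65
eef_pos: [0.5986, 0.1044, 0.1172]
eef_rot: [0.0, 0.999, 0.033, 0.001]
wrist_force: [0.2, -0.6, -2.6]
opening: 0.125
```

```bash
python3 go.py 0.582 0.287 0.115 0.07
```

```text
t 4.65 pos [0.5986 0.1044 0.1172] F [ 0.2 -0.6 -2.6] open 0.125 q [-0.02  0.35  1.6  -0.    1.19 -0.09]
shift [-0.0047, -0.1833, 0.0021] turn [0.02, -0.17, -0.28] dist 0.183
```

Force and opening show the mould is held. Moving it to the spare plate.

step_arm:
  plan:
    - [[-0.001,-0.03,0],[0,0,0]]
    - [[-0.002,-0.075,0],[0,0,0]]
    - [[-0.003,-0.12,0],[0,0,0]]
    - [[-0.004,-0.16,0],[0,0,0]]
    - [[-0.004,-0.183,0],[0,0,0]]

```text
time_s: 5.15
eef_pos: [0.5807, 0.2899, 0.115]
eef_rot: [-0.0, 0.999, 0.034, -0.0]
wrist_force: [0.2, 0.1, -3.3]
opening: 0.121
```

```bash
python3 go.py 0.582 0.287 0.0455 0.07; python3 sv.py s5 180 170
```

```text
t 5.15 pos [0.5807 0.2899 0.115 ] F [ 0.2  0.1 -3.3] open 0.121 q [0.28 0.43 1.49 0.   1.22 0.21]
shift [0.0012, 0.0031, 0.0695] turn [-0.05, 0.01, -0.16] dist 0.07
```

View pics/s5.png

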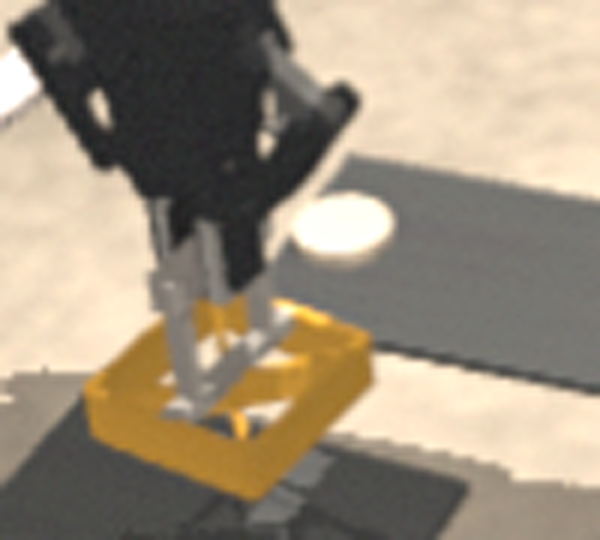

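The mould hangs level over the spare plate. Lowering it gently.

step_arm:
  plan:
    - [[0,0,0.02],[0,0,0]]
    - [[0,0,0.04],[0,0,0]]
    - [[0,0,0.054],[0,0,0]]
    - [[0,0,0.062],[0,0,0]]
    - [[0,0,0.066],[0,0,0]]

```text
time_s: 5.7
eef_pos: [0.5813, 0.2864, 0.0479]
eef_rot: [0.0, 0.999, 0.032, -0.001]
wrist_force: [0.3, 0.1, -2.8]
opening: 0.127
```

step_arm:
  plan:
    - [[0,0,0.002],[0,0,0]]
    - [[0,0,0.004],[0,0,0]]
    - [[0,0,0.004],[0,0,0]]

```text
time_s: 6.0
eef_pos: [0.5821, 0.2868, 0.0452]
eef_rot: [-0.0, 0.999, 0.032, 0.0]
wrist_force: [-0.1, -0.1, -2.9]
opening: 0.124
```

```bash
python3 go.py 0.582 0.287 0.0447 0.07
```

```text
t 6.0 pos [0.5821 0.2868 0.0452] F [-0.1 -0.1 -2.9] open 0.124 q [ 0.28  0.52  1.52 -0.    1.1   0.21]
shift [-0.0001, -0.0002, 0.0005] turn [-0.01, -0.05, -0.29] dist 0.001
```

step_arm:
  plan:
    - [[0,0,0.001],[0,0,0]]
    - [[0,0,0.001],[0,0,0]]

```text
time_s: 6.2
eef_pos: [0.5821, 0.2869, 0.0447]
eef_rot: [-0.0, 0.999, 0.033, 0.001]
wrist_force: [-2.6, -1.1, 1.5]
opening: 0.123
```

```bash
python3 go.py 0.582 0.287 0.0447 0.07
```

```text
t 6.2 pos [0.5821 0.2869 0.0447] F [-2.6 -1.1  1.5] open 0.123 q [ 0.28  0.52  1.52 -0.    1.1   0.21]
shift [-0.0001, -0.0001, -0.0] turn [-0.01, -0.06, -0.28] dist 0.0
```

Contact (Fz went from -2.9 to +1.5). Releasing and retreating upward.

step_arm:
  plan:
    - [[0,0,0],[0,0,0]]
    - [[0,0,0],[0,0,0]]
    - [[0,0,0],[0,0,0]]
    - [[0,0,0],[0,0,0]]
  fingers: 50

```text
time_s: 6.6
eef_pos: [0.5819, 0.2868, 0.0439]
eef_rot: [-0.0, 0.999, 0.033, 0.0]
wrist_force: [-1.3, 0.0, 0.2]
opening: 0.506
```

step_arm:
  plan:
    - [[0,0,-0.015],[0,0,0]]
    - [[0,0,-0.045],[0,0,0]]
    - [[0,0,-0.085],[0,0,0]]
    - [[0,0,-0.115],[0,0,0]]
    - [[0,0,-0.145],[0,0,0]]

```text
time_s: 7.1
eef_pos: [0.582, 0.2869, 0.1918]
eef_rot: [-0.0, 0.999, 0.033, 0.001]
wrist_force: [0.7, -0.1, -0.1]
opening: 0.501
```

```bash
cat > m2.py <<'E'
import sys
from h import *
tag=sys.argv[1]; want=sys.argv[2:]   # plate names / mould names
im=viewer.camera("top"); cv2.imwrite(f"pics/{tag}f.png",im[:,:,::-1]); vis=im.copy()
br,dk=masks(im)
S=dict(spare=(.582,.287,.197),round=(.5938,.1005,.272),square=(.5048,-.086,-.27),triangle=(.5638,-.2845,.0175))
for w in want:
    kind,n,*at=w.split(":")
    p0=S[at[0] if at else n]
    q=proj("top",rot(p0,PL if kind=="p" else [(0,0,.02)])); 
    if kind=="p": l,t=(q.min(0)-5).astype(int); r,b=(q.max(0)+5).astype(int)
    else: l,t=(q[0]-27).astype(int); r,b=(q[0]+27).astype(int)
    if kind=="p":
        k=np.zeros_like(dk);k[t:b,l:r]=dk[t:b,l:r]
        _,lab,st,_=cv2.connectedComponentsWithStats(k.astype(np.uint8)); k=lab==1+np.argmax(st[1:,4])
        p,e=hullfit("top",k,lambda p:rot(p,PL),p0); print("plate",n,p.round(4),round(e,2)); M=PL
    else:
        k=np.zeros_like(br);k[t:b,l:r]=br[t:b,l:r]
        M=ext(OUT[n],.006,.028)
        p,e=hullfit("top",k,lambda p:rot(p,M),[p0[0],p0[1],0.05]); print("mould",n,p.round(4),round(e,2))
        try:
            pb,e=barfit("top",im,(l,t,r,b),p); print("  bar",pb.round(4),round(e,2))
            cv2.polylines(vis,[cv2.convexHull(proj("top",rot(pb,ext([(s*.006,t*.028) for s in(1,-1) for t in (1,-1)],.084,.084))).astype(np.float32)).astype(int)],1,(0,255,0),1)
        except Exception as ex: print(ex)
    cv2.polylines(vis,[cv2.convexHull(proj("top",rot(p,M)).astype(np.float32)).astype(int)],1,(255,0,0) if kind=="p" else (0,0,255),1)
cv2.imwrite(f"pics/{tag}.png",cv2.resize(vis[90:230,170:470,::-1],None,fx=2.6,fy=2.6,interpolation=cv2.INTER_NEAREST))
E
python3 m2.py t6 p:square m:round:triangle m:triangle:square p:triangle; python3 sv.py s6 180 170; python3 go.py .568 -.2818 .19 .11
```

```text
plate square [ 0.506  -0.087  -0.2654] 6.15
mould round [ 0.5685 -0.2816  0.158 ] 0.25
  bar [ 0.5674 -0.2818  0.1436] 0.63
mould triangle [ 5.054e-01 -9.120e-02  2.000e-04] 0.73
  bar [ 0.504  -0.0896  0.0361] 0.3
plate triangle [ 0.5638 -0.2846  0.0177] 0.2
t 7.2 pos [0.5849 0.2878 0.1961] F [0.6 1.  0.8] open 0.499 q [0.28 0.35 1.43 0.   1.35 0.21]
shift [-0.0541, 0.5673, 0.0042] turn [-0.12, -0.61, -2.57] dist 0.57
```

View pics/t6.png

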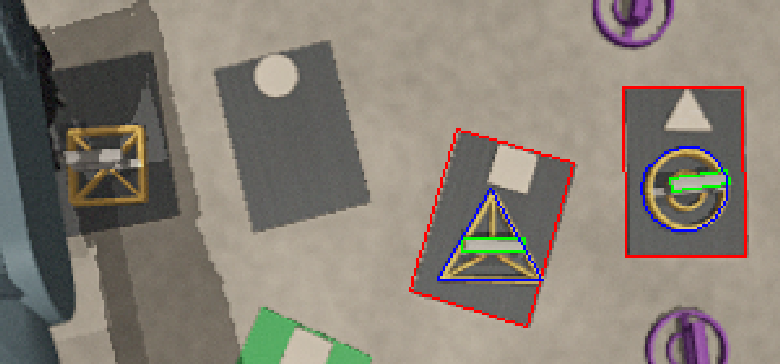

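View pics/s6.png

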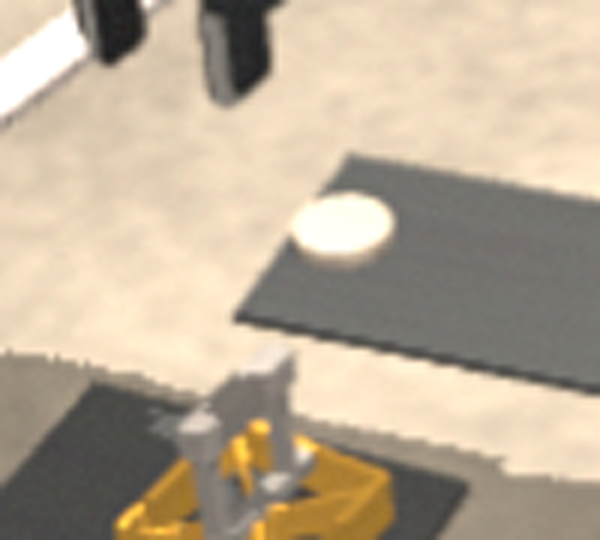

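The square stands upright on the spare plate at crop (107,165). The round mould's bar fits at (0.568, -0.282) with yaw about 0.125. That is the brass one at image (434,162), not the purple ones.

step_arm:
  plan:
    - [[-0.004,0.04,0],[0,0,-1]]
    - [[-0.009,0.089,0],[0,0,-2]]
    - [[-0.014,0.138,0],[0,0,-3.5]]
    - [[-0.018,0.187,0],[0,0,-3.5]]
    - [[-0.023,0.236,0],[0,0,-3.5]]
  fingers: 60

```text
time_s: 7.7
eef_pos: [0.5736, 0.0481, 0.1889]
eef_rot: [0.0, 0.998, 0.063, 0.0]
wrist_force: [0.2, 0.2, -0.0]
opening: 0.598
```

```bash
python3 go.py .568 -.2818 .19 .125
```

```text
t 7.7 pos [0.5736 0.0481 0.1889] F [ 0.2  0.2 -0. ] open 0.598 q [-0.12  0.2   1.63 -0.    1.31 -0.25]
shift [-0.0472, 0.3265, -0.0011] turn [0.0, -0.01, 0.09] dist 0.33
```

step_arm:
  plan:
    - [[-0.007,0.049,0],[0,0,0]]
    - [[-0.014,0.098,0],[0,0,0]]
    - [[-0.021,0.147,0],[0,0,0]]
    - [[-0.028,0.196,0],[0,0,0]]
    - [[-0.035,0.245,0],[0,0,0]]

```text
time_s: 8.2
eef_pos: [0.5696, -0.1996, 0.1889]
eef_rot: [-0.0, 0.998, 0.063, 0.0]
wrist_force: [0.3, 0.4, -0.7]
opening: 0.599
```

```bash
python3 go.py .568 -.2818 .16 .125
```

```text
t 8.2 pos [ 0.5696 -0.1996  0.1889] F [ 0.3  0.4 -0.7] open 0.599 q [-0.53  0.26  1.56  0.    1.32 -0.66]
shift [-0.012, 0.0814, 0.0289] turn [-0.0, -0.01, 0.06] dist 0.087
```

step_arm:
  plan:
    - [[-0.006,0.04,0.01],[0,0,0]]
    - [[-0.01,0.065,0.02],[0,0,0]]
    - [[-0.012,0.081,0.03],[0,0,0]]
    - [[-0.012,0.081,0.05],[0,0,0]]
    - [[-0.012,0.081,0.06],[0,0,0]]

```text
time_s: 8.7
eef_pos: [0.5675, -0.2788, 0.1266]
eef_rot: [-0.001, 0.998, 0.063, -0.001]
wrist_force: [0.2, 1.1, -0.2]
opening: 0.604
```

```bash
python3 go.py .568 -.2818 .0447 .125; python3 m2.py t7 p:square p:round p:spare m:square:spare m:triangle:square
```

```text
t 8.7 pos [ 0.5675 -0.2788  0.1266] F [ 0.2  1.1 -0.2] open 0.604 q [-0.64  0.39  1.52  0.    1.23 -0.77]
shift [0.0003, 0.0032, 0.0819] turn [-0.14, 0.12, 0.04] dist 0.082
plate square [ 0.5045 -0.0865 -0.2652] 5.99
plate round [0.5939 0.1005 0.271 ] 0.24
plate spare [0.5818 0.2867 0.1973] 0.31
mould square [0.5826 0.2878 0.0641] 0.3
  bar [0.5806 0.2869 0.0008] 0.79
mould triangle [ 5.055e-01 -9.110e-02  3.000e-04] 0.78
  bar [ 0.5056 -0.091  -0.044 ] 1.05
```

View pics/t7.png

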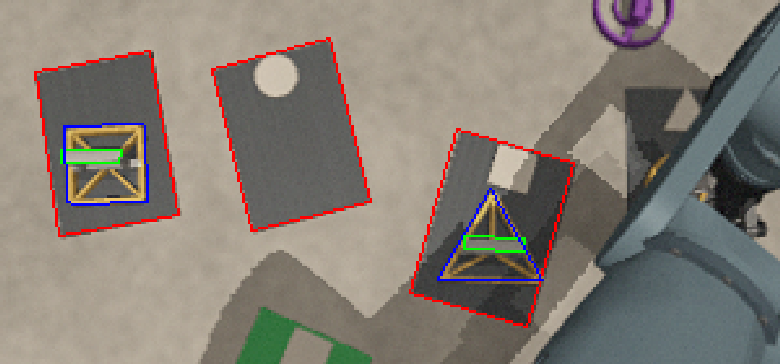

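step_arm:
  plan:
    - [[0,0.001,0.025],[0,0,0]]
    - [[0,0.001,0.05],[0,0,0]]
    - [[0,0.001,0.07],[0,0,0]]
    - [[0,0.001,0.082],[0,0,0]]
    - [[0,0.001,0.084],[0,0,0]]

```text
time_s: 9.25
eef_pos: [0.568, -0.2791, 0.0433]
eef_rot: [-0.001, 0.998, 0.064, -0.001]
wrist_force: [0.2, -0.2, -0.6]
opening: 0.603
```

```bash
python3 go.py .568 -.2818 .0447 .125; python3 sv.py s8 340 90
```

```text
t 9.25 pos [ 0.568  -0.2791  0.0433] F [ 0.2 -0.2 -0.6] open 0.603 q [-0.64  0.5   1.56  0.    1.08 -0.77]
shift [-0.0003, 0.0027, -0.0014] turn [-0.12, 0.11, 0.13] dist 0.003
```

View pics/s8.png

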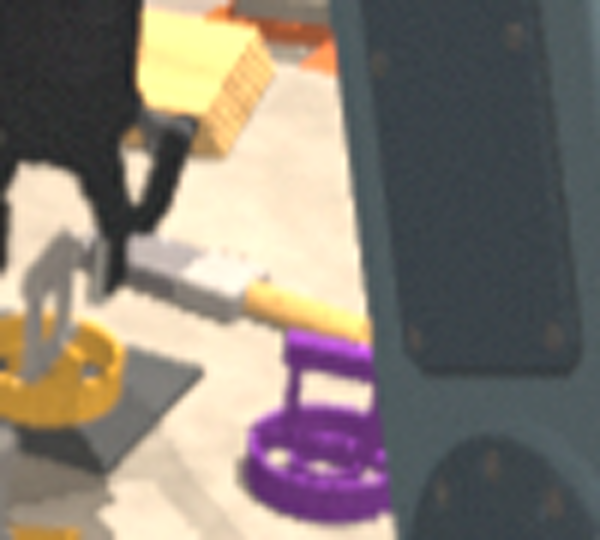

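Fingertips straddle the bar at about the same height as before. Closing.

step_arm:
  plan:
    - [[0,0.001,-0.001],[0,0,0]]
    - [[0,0.001,-0.001],[0,0,0]]
    - [[0,0.001,-0.001],[0,0,0]]
    - [[0,0.001,-0.001],[0,0,0]]
    - [[0,0.001,-0.001],[0,0,0]]
  fingers: 0

```text
time_s: 9.8
eef_pos: [0.5692, -0.2822, 0.0469]
eef_rot: [0.001, 0.998, 0.063, 0.001]
wrist_force: [-2.6, 0.3, 5.5]
opening: 0.125
```

```bash
python3 go.py .568 -.2818 .0447 .125; python3 sv.py s9 310 100
```

```text
t 9.8 pos [ 0.5692 -0.2822  0.0469] F [-2.6  0.3  5.5] open 0.125 q [-0.65  0.49  1.56 -0.    1.09 -0.77]
shift [-0.0012, -0.0005, 0.0022] turn [0.08, -0.06, 0.06] dist 0.003
```

View pics/s9.png

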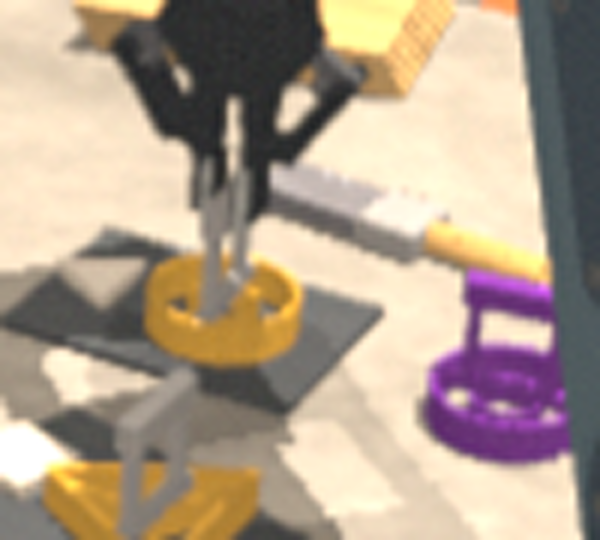

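step_arm:
  plan:
    - [[0,0,-0.01],[0,0,0]]
    - [[0,0,-0.03],[0,0,0]]
    - [[0,0,-0.055],[0,0,0]]
    - [[0,0,-0.085],[0,0,0]]
    - [[0,0,-0.11],[0,0,0]]

```text
time_s: 10.35
eef_pos: [0.5684, -0.2811, 0.1566]
eef_rot: [-0.0, 0.998, 0.063, -0.0]
wrist_force: [1.1, -0.3, -3.9]
opening: 0.119
```

```bash
python3 go.py .594 .1005 .155 .125
```

```text
t 10.35 pos [ 0.5684 -0.2811  0.1566] F [ 1.1 -0.3 -3.9] open 0.119 q [-0.65  0.36  1.5   0.    1.28 -0.77]
shift [0.0734, -0.3753, 0.0019] turn [-0.05, 0.03, 0.07] dist 0.382
```

step_arm:
  plan:
    - [[0.006,-0.03,0],[0,0,0]]
    - [[0.014,-0.075,0],[0,0,0]]
    - [[0.023,-0.12,0],[0,0,0]]
    - [[0.032,-0.165,0],[0,0,0]]
    - [[0.041,-0.21,0],[0,0,0]]

```text
time_s: 10.85
eef_pos: [0.5821, -0.066, 0.1552]
eef_rot: [-0.0, 0.998, 0.063, -0.001]
wrist_force: [0.4, -0.3, -4.0]
opening: 0.122
```

step_arm:
  plan:
    - [[0.008,-0.045,0],[0,0,0]]
    - [[0.016,-0.085,0],[0,0,0]]
    - [[0.024,-0.12,0],[0,0,0]]
    - [[0.029,-0.15,0],[0,0,0]]
    - [[0.032,-0.165,0],[0,0,0]]

```text
time_s: 11.35
eef_pos: [0.5929, 0.1026, 0.1552]
eef_rot: [-0.001, 0.998, 0.064, -0.001]
wrist_force: [-0.0, 0.1, -4.6]
opening: 0.124
```

```bash
python3 go.py .594 .1005 .0455 .125
```

```text
t 11.35 pos [0.5929 0.1026 0.1552] F [-0.   0.1 -4.6] open 0.124 q [-0.03  0.29  1.59  0.    1.26 -0.16]
shift [0.001, 0.0024, 0.1096] turn [-0.07, 0.09, 0.21] dist 0.11
```

step_arm:
  plan:
    - [[0.001,0.001,0.03],[0,0,0]]
    - [[0.001,0.001,0.06],[0,0,0]]
    - [[0.001,0.001,0.082],[0,0,0]]
    - [[0.001,0.001,0.098],[0,0,0]]
    - [[0.001,0.001,0.105],[0,0,0]]

```text
time_s: 11.85
eef_pos: [0.5937, 0.0984, 0.0486]
eef_rot: [-0.0, 0.998, 0.063, -0.002]
wrist_force: [-0.7, 0.7, -4.8]
opening: 0.121
```

```bash
python3 go.py .594 .1005 .0455 .125; python3 sv.py s10 230 140;python3 go.py .594 .1005 .0455 .125
```

```text
t 11.85 pos [0.5937 0.0984 0.0486] F [-0.7  0.7 -4.8] open 0.121 q [-0.03  0.43  1.65 -0.    1.07 -0.16]
shift [0.0006, -0.002, 0.0031] turn [-0.02, 0.19, 0.04] dist 0.004
t 11.9 pos [0.5938 0.0985 0.0485] F [-0.9 -0.3 -5.3] open 0.118 q [-0.03  0.43  1.65 -0.    1.07 -0.16]
shift [0.0005, -0.002, 0.003] turn [-0.03, 0.18, 0.04] dist 0.004
```

View pics/s10.png

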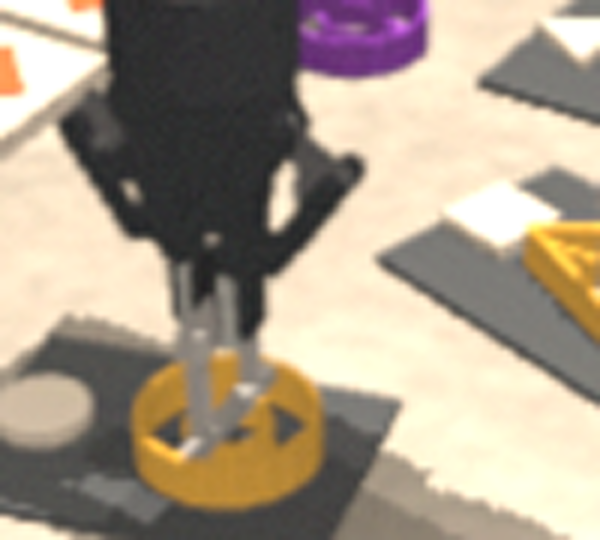

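step_arm:
  plan:
    - [[0,-0.001,0.001],[0,0,0]]
    - [[0,-0.001,0.002],[0,0,0]]
    - [[0,-0.001,0.003],[0,0,0]]

```text
time_s: 12.2
eef_pos: [0.596, 0.0998, 0.049]
eef_rot: [0.0, 0.998, 0.063, 0.001]
wrist_force: [0.3, 0.1, -4.0]
opening: 0.12
```

step_arm:
  plan:
    - [[0,0,0.001],[0,0,0]]
    - [[0,0,0.001],[0,0,0]]

```text
time_s: 12.4
eef_pos: [0.5952, 0.0998, 0.0471]
eef_rot: [0.0, 0.998, 0.063, 0.0]
wrist_force: [0.8, 0.3, -3.9]
opening: 0.126
```

step_arm:
  plan:
    - [[-0.001,0,0.001],[0,0,0]]
    - [[-0.001,0,0.002],[0,0,0]]

```text
time_s: 12.6
eef_pos: [0.595, 0.0998, 0.0468]
eef_rot: [0.0, 0.998, 0.063, 0.001]
wrist_force: [-6.8, 0.3, 15.7]
opening: 0.12
```

Contact. Releasing.

step_arm:
  plan:
    - [[0,0,-0.001],[0,0,0]]
    - [[0,0,-0.001],[0,0,0]]
    - [[0,0,-0.001],[0,0,0]]
    - [[0,0,-0.001],[0,0,0]]
  fingers: 50

```text
time_s: 13.0
eef_pos: [0.594, 0.0996, 0.0456]
eef_rot: [0.0, 0.998, 0.063, 0.0]
wrist_force: [-0.1, 0.5, -0.6]
opening: 0.501
```

step_arm:
  plan:
    - [[0,0,-0.015],[0,0,0]]
    - [[0,0,-0.045],[0,0,0]]
    - [[0,0,-0.085],[0,0,0]]
    - [[0,0,-0.115],[0,0,0]]
    - [[0,0,-0.145],[0,0,0]]

```text
time_s: 13.5
eef_pos: [0.5943, 0.0997, 0.1936]
eef_rot: [0.0, 0.998, 0.063, 0.001]
wrist_force: [-0.8, -0.3, 0.1]
opening: 0.498
```

```bash
python3 m2.py t11 m:triangle:square p:square; python3 sv.py s11 230 140;python3 go.py .505 -.0905 .19 .01
```

```text
mould triangle [ 0.5055 -0.091   0.004 ] 0.79
  bar [ 0.504  -0.0888  0.0371] 0.31
plate square [ 0.505  -0.0864 -0.2662] 6.05
t 13.6 pos [0.5973 0.0997 0.1975] F [ 0.6 -0.2  0.1] open 0.497 q [-0.03  0.25  1.55  0.    1.33 -0.16]
shift [-0.1156, 0.177, 0.0066] turn [0.06, -0.59, 6.67] dist 0.212
```

View pics/s11.png

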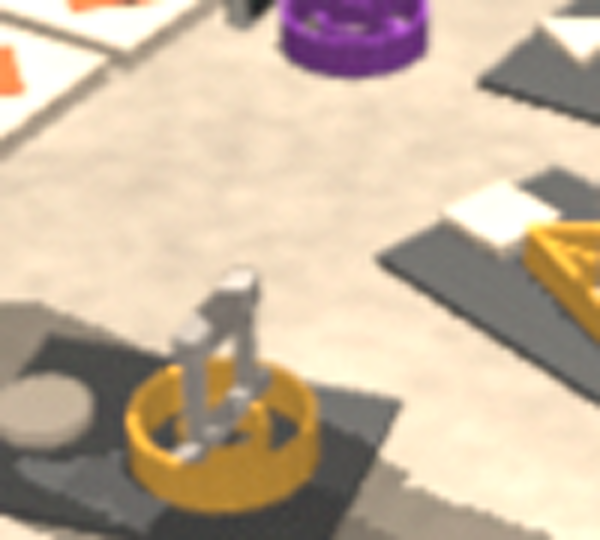

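View pics/t11.png

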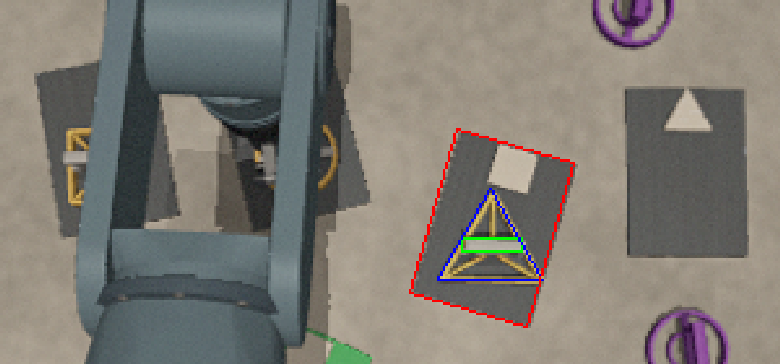

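step_arm:
  plan:
    - [[-0.025,0.037,0],[0,0,2]]
    - [[-0.05,0.077,0],[0,0,4]]
    - [[-0.075,0.115,0.01],[0,0,6]]
    - [[-0.1,0.153,0.02],[0,0,6]]
    - [[-0.114,0.175,0.03],[0,0,6]]
  fingers: 60

```text
time_s: 14.1
eef_pos: [0.5012, -0.0905, 0.1605]
eef_rot: [0.0, 1.0, 0.01, -0.0]
wrist_force: [0.8, -0.5, 0.3]
opening: 0.601
```

```bash
python3 go.py .5045 -.09 .0455 .02
```

```text
t 14.1 pos [ 0.5012 -0.0905  0.1605] F [ 0.8 -0.5  0.3] open 0.601 q [-0.41  0.09  1.82 -0.    1.23 -0.43]
shift [0.0033, -0.0005, 0.115] turn [0.04, 0.03, -0.01] dist 0.115
```

step_arm:
  plan:
    - [[0.002,0,0.03],[0,0,0]]
    - [[0.002,0,0.065],[0,0,0]]
    - [[0.002,0,0.095],[0,0,0]]
    - [[0.002,0,0.112],[0,0,0]]
    - [[0.002,0,0.115],[0,0,0]]

```text
time_s: 14.6
eef_pos: [0.5026, -0.0874, 0.0433]
eef_rot: [-0.001, 1.0, 0.011, -0.002]
wrist_force: [-0.4, 0.5, 0.5]
opening: 0.601
```

```bash
python3 sv.py s12 290 120; python3 go.py .5045 -.09 .0455 .02
```

```text
t 14.65 pos [ 0.5036 -0.0877  0.0443] F [-0.6 -0.1 -1.5] open 0.6 q [-0.41  0.27  1.89 -0.    0.99 -0.43]
shift [0.0009, 0.0023, -0.0012] turn [-0.08, 0.17, 0.08] dist 0.003
```

View pics/s12.png

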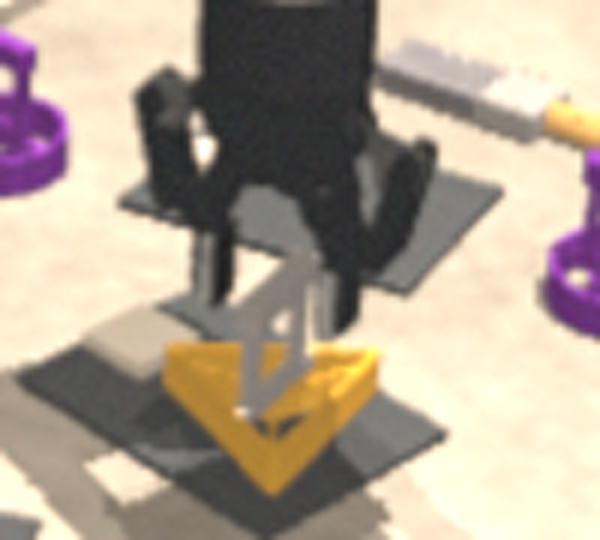

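step_arm:
  plan:
    - [[0,0.001,0],[0,0,0]]
    - [[0,0.001,0],[0,0,0]]

```text
time_s: 14.85
eef_pos: [0.5061, -0.0898, 0.0471]
eef_rot: [0.001, 1.0, 0.011, 0.001]
wrist_force: [-0.5, -0.8, 0.4]
opening: 0.603
```

step_arm:
  plan:
    - [[0,0,0],[0,0,0]]
    - [[0,0,0],[0,0,0]]
    - [[0,0,0],[0,0,0]]
    - [[0,0,0],[0,0,0]]
    - [[0,0,0],[0,0,0]]
  fingers: 0

```text
time_s: 15.35
eef_pos: [0.5053, -0.0894, 0.0464]
eef_rot: [0.0, 1.0, 0.011, 0.0]
wrist_force: [-1.2, 0.3, 5.9]
opening: 0.124
```

step_arm:
  plan:
    - [[0,0,-0.01],[0,0,0]]
    - [[0,0,-0.03],[0,0,0]]
    - [[0,0,-0.055],[0,0,0]]
    - [[0,0,-0.075],[0,0,0]]
    - [[0,0,-0.085],[0,0,0]]

```text
time_s: 15.85
eef_pos: [0.5055, -0.0894, 0.1325]
eef_rot: [0.0, 1.0, 0.011, 0.001]
wrist_force: [-0.2, -0.2, -3.0]
opening: 0.124
```

```bash
python3 sv.py s13 290 120; python3 go.py .564 -.2845 .13 .02
```

```text
t 15.9 pos [ 0.5061 -0.0897  0.1334] F [ 0.4 -0.2 -1.7] open 0.121 q [-0.41  0.13  1.83  0.    1.17 -0.43]
shift [0.0537, 0.196, 0.0038] turn [0.08, -0.18, 0.09] dist 0.203
```

View pics/s13.png

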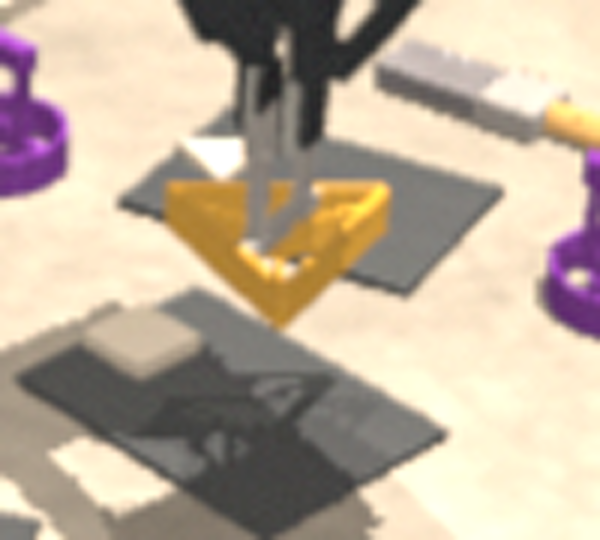

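step_arm:
  plan:
    - [[0.008,0.03,0],[0,0,0]]
    - [[0.02,0.075,0],[0,0,0]]
    - [[0.032,0.12,0],[0,0,0]]
    - [[0.045,0.165,0],[0,0,0]]
    - [[0.054,0.194,0],[0,0,0]]

```text
time_s: 16.4
eef_pos: [0.5628, -0.2849, 0.1293]
eef_rot: [-0.0, 1.0, 0.01, -0.001]
wrist_force: [0.9, 0.1, -3.8]
opening: 0.121
```

step_arm:
  plan:
    - [[0,0,0.02],[0,0,0]]
    - [[0,0,0.04],[0,0,0]]
    - [[0,0,0.06],[0,0,0]]
    - [[0,0,0.073],[0,0,0]]
    - [[0,0,0.08],[0,0,0]]

```text
time_s: 16.9
eef_pos: [0.5617, -0.281, 0.0481]
eef_rot: [-0.001, 1.0, 0.011, -0.002]
wrist_force: [-0.1, -0.4, -3.9]
opening: 0.119
```

```bash
python3 sv.py s14 310 100; python3 go.py .564 -.283 .0465 .02
```

```text
t 16.95 pos [ 0.5617 -0.281   0.0479] F [-0.8  0.8 -4.6] open 0.121 q [-0.65  0.48  1.57 -0.    1.09 -0.67]
shift [0.0023, 0.0021, 0.0014] turn [-0.14, 0.18, 0.08] dist 0.003
```

View pics/s14.png

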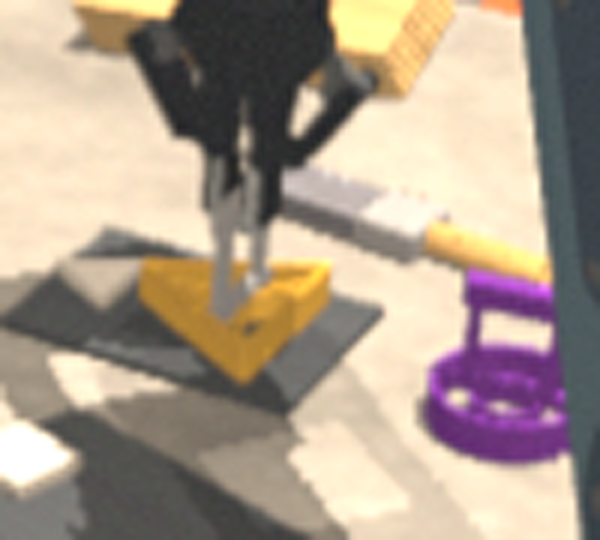

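step_arm:
  plan:
    - [[0.001,0.001,0],[0,0,0]]
    - [[0.001,0.001,0.001],[0,0,0]]
    - [[0.001,0.001,0.002],[0,0,0]]

```text
time_s: 17.25
eef_pos: [0.5649, -0.2836, 0.0499]
eef_rot: [0.001, 1.0, 0.011, 0.001]
wrist_force: [0.3, -0.1, -3.6]
opening: 0.123
```

step_arm:
  plan:
    - [[0,0,0.001],[0,0,0]]
    - [[0,0,0.001],[0,0,0]]

```text
time_s: 17.45
eef_pos: [0.5642, -0.2831, 0.048]
eef_rot: [0.0, 1.0, 0.011, 0.0]
wrist_force: [-0.3, 0.9, -3.6]
opening: 0.121
```

step_arm:
  plan:
    - [[0,0,0.001],[0,0,0]]
    - [[0,0,0.001],[0,0,0]]

```text
time_s: 17.65
eef_pos: [0.564, -0.283, 0.0466]
eef_rot: [-0.0, 1.0, 0.011, -0.0]
wrist_force: [-0.6, 0.4, -2.9]
opening: 0.121
```

step_arm:
  plan:
    - [[0,0,0.001],[0,0,0]]
    - [[0,0,0.001],[0,0,0]]

```text
time_s: 17.85
eef_pos: [0.5641, -0.2831, 0.0464]
eef_rot: [0.0, 1.0, 0.011, 0.0]
wrist_force: [-3.3, 1.6, 3.4]
opening: 0.125
```

Contact. Release, retreat, then go for the square.

step_arm:
  plan:
    - [[0,0,0],[0,0,0]]
    - [[0,0,0],[0,0,0]]
    - [[0,0,0],[0,0,0]]
    - [[0,0,0],[0,0,0]]
  fingers: 50

```text
time_s: 18.25
eef_pos: [0.5642, -0.2831, 0.0457]
eef_rot: [0.0, 1.0, 0.011, 0.0]
wrist_force: [0.5, 0.6, 0.0]
opening: 0.499
```

step_arm:
  plan:
    - [[0,0,-0.015],[0,0,0]]
    - [[0,0,-0.045],[0,0,0]]
    - [[0,0,-0.085],[0,0,0]]
    - [[0,0,-0.115],[0,0,0]]
    - [[0,0,-0.145],[0,0,0]]

```text
time_s: 18.75
eef_pos: [0.5644, -0.2832, 0.1938]
eef_rot: [0.001, 1.0, 0.011, 0.001]
wrist_force: [0.2, 0.2, -0.0]
opening: 0.498
```

```bash
python3 m2.py t15 m:square:spare m:round:round p:round p:square; python3 sv.py s15 310 100;python3 go.py .582 .287 .19 .07
```

```text
mould square [0.5826 0.2879 0.0613] 0.3
  bar [0.5806 0.2868 0.0008] 0.8
mould round [0.5953 0.1006 0.2153] 0.23
  bar [0.5931 0.096  0.0351] 1.17
plate round [0.5937 0.1004 0.2739] 0.22
plate square [ 0.5054 -0.0884 -0.27  ] 0.47
t 18.85 pos [ 0.5669 -0.285   0.1979] F [ 0.1 -0.   0.8] open 0.494 q [-0.65  0.31  1.47  0.    1.34 -0.67]
shift [0.0275, -0.5716, 0.0043] turn [0.4, -0.48, -2.77] dist 0.572
```

View pics/t15.png

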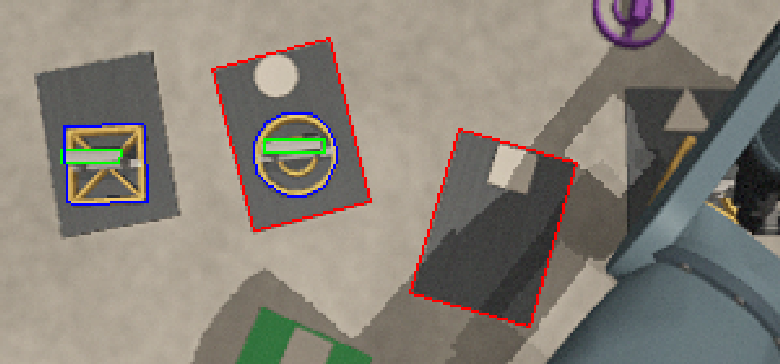

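View pics/s15.png

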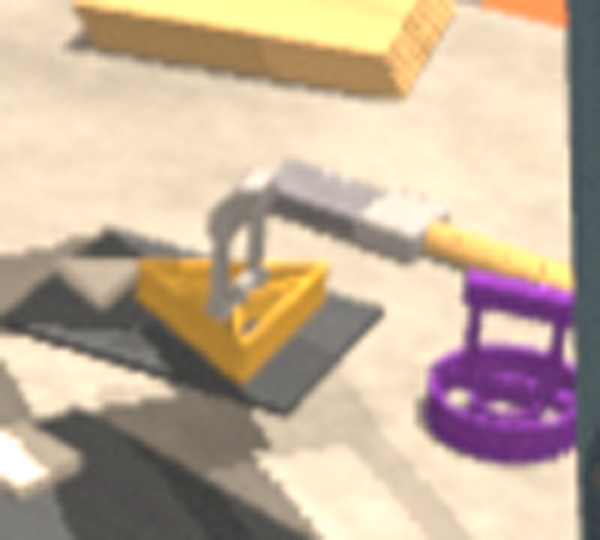

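step_arm:
  plan:
    - [[0.002,-0.04,0],[0,0,-1]]
    - [[0.004,-0.089,0],[0,0,-2]]
    - [[0.006,-0.138,0],[0,0,-2.8]]
    - [[0.008,-0.187,0],[0,0,-2.8]]
    - [[0.011,-0.236,0],[0,0,-2.8]]
  fingers: 60

```text
time_s: 19.35
eef_pos: [0.5695, -0.045, 0.1909]
eef_rot: [-0.0, 0.999, 0.035, 0.0]
wrist_force: [1.3, 0.1, 0.2]
opening: 0.6
```

```bash
python3 go.py .582 .287 .19 .067
```

```text
t 19.35 pos [ 0.5695 -0.045   0.1909] F [1.3 0.1 0.2] open 0.6 q [-0.29  0.19  1.64  0.    1.31 -0.36]
shift [0.0357, -0.3303, 0.0009] turn [-0.0, -0.01, 0.17] dist 0.332
```

step_arm:
  plan:
    - [[0.005,-0.049,0],[0,0,0]]
    - [[0.01,-0.098,0],[0,0,0]]
    - [[0.016,-0.147,0],[0,0,0]]
    - [[0.021,-0.196,0],[0,0,0]]
    - [[0.027,-0.245,0],[0,0,0]]

```text
time_s: 19.85
eef_pos: [0.5792, 0.2015, 0.1909]
eef_rot: [0.0, 0.999, 0.035, 0.0]
wrist_force: [0.4, 0.3, -0.4]
opening: 0.599
```

step_arm:
  plan:
    - [[0.004,-0.04,0],[0,0,0]]
    - [[0.007,-0.07,0],[0,0,0]]
    - [[0.009,-0.085,0.015],[0,0,0]]
    - [[0.009,-0.085,0.035],[0,0,0]]
    - [[0.009,-0.085,0.05],[0,0,0]]

```text
time_s: 20.35
eef_pos: [0.5817, 0.2844, 0.1382]
eef_rot: [0.001, 0.999, 0.035, -0.001]
wrist_force: [0.9, -0.3, -1.0]
opening: 0.598
```

```bash
python3 go.py .582 .287 .0455 .067
```

```text
t 20.35 pos [0.5817 0.2844 0.1382] F [ 0.9 -0.3 -1. ] open 0.598 q [ 0.27  0.41  1.47 -0.    1.26  0.2 ]
shift [0.0007, -0.0026, 0.0927] turn [0.05, 0.13, 0.22] dist 0.093
```

step_arm:
  plan:
    - [[0,-0.001,0.03],[0,0,0]]
    - [[0,-0.001,0.06],[0,0,0]]
    - [[0,-0.001,0.08],[0,0,0]]
    - [[0,-0.001,0.092],[0,0,0]]
    - [[0,-0.001,0.092],[0,0,0]]

```text
time_s: 20.85
eef_pos: [0.5811, 0.2844, 0.046]
eef_rot: [0.001, 0.999, 0.035, -0.002]
wrist_force: [-0.5, -0.2, -0.8]
opening: 0.602
```

```bash
python3 sv.py s16 180 170; python3 go.py .582 .287 .0455 .067
```

```text
t 20.9 pos [0.5823 0.285  0.0478] F [-0.  -0.2 -0.2] open 0.599 q [ 0.27  0.52  1.52 -0.    1.11  0.2 ]
shift [-0.0001, -0.002, 0.0023] turn [0.03, 0.1, 0.13] dist 0.003
```

View pics/s16.png

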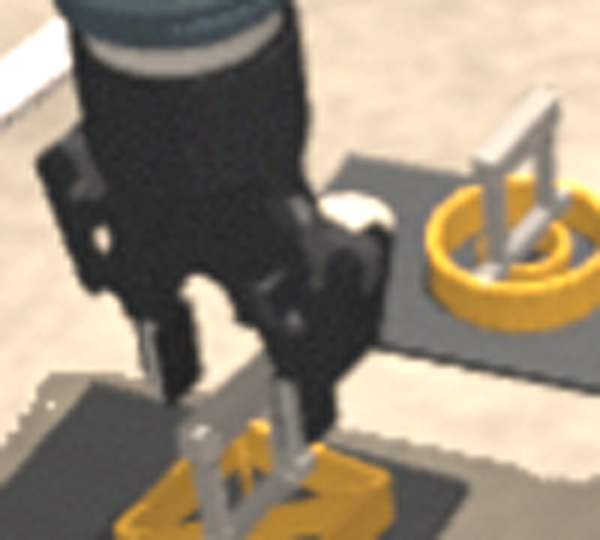

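step_arm:
  plan:
    - [[0,-0.001,0.002],[0,0,0]]
    - [[0,-0.001,0.002],[0,0,0]]

```text
time_s: 21.1
eef_pos: [0.5835, 0.2871, 0.048]
eef_rot: [-0.0, 0.999, 0.035, 0.001]
wrist_force: [-0.6, 1.1, 0.4]
opening: 0.6
```

step_arm:
  plan:
    - [[0,0,0],[0,0,0]]
    - [[0,0,0],[0,0,0]]
    - [[0,0,0],[0,0,0]]
    - [[0,0,0],[0,0,0]]
    - [[0,0,0],[0,0,0]]
  fingers: 0

```text
time_s: 21.6
eef_pos: [0.5826, 0.287, 0.0471]
eef_rot: [-0.0, 0.999, 0.035, 0.0]
wrist_force: [-1.8, 0.5, 3.8]
opening: 0.123
```

step_arm:
  plan:
    - [[0,0,-0.01],[0,0,0]]
    - [[0,0,-0.03],[0,0,0]]
    - [[0,0,-0.055],[0,0,0]]
    - [[0,0,-0.085],[0,0,0]]
    - [[0,0,-0.115],[0,0,0]]

```text
time_s: 22.1
eef_pos: [0.5819, 0.2866, 0.1621]
eef_rot: [0.0, 0.999, 0.035, -0.001]
wrist_force: [0.7, 0.6, -3.8]
opening: 0.121
```

```bash
python3 go.py .505 -.0875 .16 .067
```

```text
t 22.1 pos [0.5819 0.2866 0.1621] F [ 0.7  0.6 -3.8] open 0.121 q [ 0.28  0.39  1.45 -0.    1.3   0.2 ]
shift [-0.1029, 0.3677, 0.0024] turn [0.03, 0.1, 0.19] dist 0.382
```

step_arm:
  plan:
    - [[-0.008,0.03,0],[0,0,0]]
    - [[-0.021,0.075,0],[0,0,0]]
    - [[-0.034,0.12,0],[0,0,0]]
    - [[-0.046,0.165,0],[0,0,0]]
    - [[-0.059,0.21,0],[0,0,0]]

```text
time_s: 22.6
eef_pos: [0.5375, 0.0716, 0.1616]
eef_rot: [0.0, 0.999, 0.035, -0.0]
wrist_force: [0.4, -0.2, -3.6]
opening: 0.12
```

step_arm:
  plan:
    - [[-0.012,0.044,0],[0,0,0]]
    - [[-0.024,0.085,0],[0,0,0]]
    - [[-0.034,0.12,0],[0,0,0]]
    - [[-0.041,0.147,0],[0,0,0]]
    - [[-0.044,0.157,0],[0,0,0]]

```text
time_s: 23.1
eef_pos: [0.5049, -0.089, 0.1617]
eef_rot: [0.0, 0.999, 0.034, -0.0]
wrist_force: [-0.4, 0.2, -3.4]
opening: 0.121
```

```bash
python3 go.py .505 -.0875 .05 .067
```

```text
t 23.1 pos [ 0.5049 -0.089   0.1617] F [-0.4  0.2 -3.4] open 0.121 q [-0.41  0.09  1.81 -0.    1.24 -0.47]
shift [0.0003, -0.0015, 0.1117] turn [0.04, 0.02, 0.02] dist 0.112
```

step_arm:
  plan:
    - [[0,0,0.03],[0,0,0]]
    - [[0,0,0.06],[0,0,0]]
    - [[0,0,0.084],[0,0,0]]
    - [[0,0,0.1],[0,0,0]]
    - [[0,0,0.109],[0,0,0]]

```text
time_s: 23.6
eef_pos: [0.5045, -0.0854, 0.051]
eef_rot: [-0.001, 0.999, 0.035, -0.001]
wrist_force: [0.4, 0.6, -3.2]
opening: 0.119
```

```bash
python3 sv.py s17 290 120; python3 go.py .505 -.0875 .047 .067
```

```text
t 23.65 pos [ 0.5041 -0.0853  0.0503] F [-1.1 -0.7 -4. ] open 0.122 q [-0.4   0.26  1.88  0.    1.01 -0.47]
shift [0.0007, 0.0022, 0.0033] turn [-0.11, 0.19, 0.21] dist 0.004
```

View pics/s17.png

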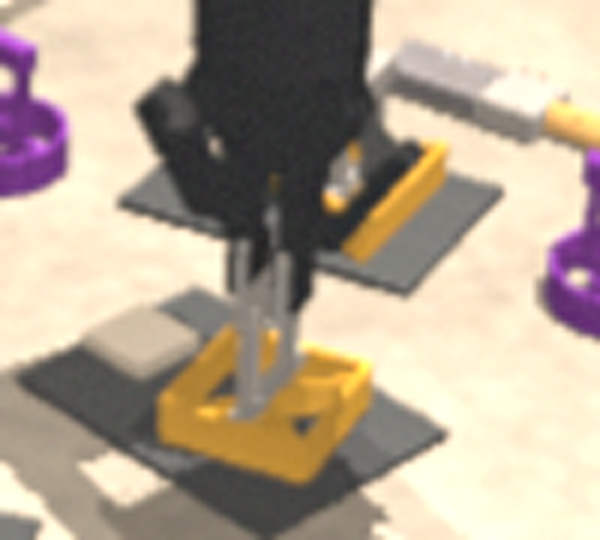

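step_arm:
  plan:
    - [[0,0,0.001],[0,0,0]]
    - [[0,0,0.002],[0,0,0]]
    - [[0,0,0.003],[0,0,0]]

```text
time_s: 23.95
eef_pos: [0.5066, -0.0867, 0.0507]
eef_rot: [0.0, 0.999, 0.035, 0.001]
wrist_force: [-0.6, -0.2, -4.2]
opening: 0.127
```

step_arm:
  plan:
    - [[0,0,0.001],[0,0,0]]
    - [[0,0,0.002],[0,0,0]]

```text
time_s: 24.15
eef_pos: [0.506, -0.0866, 0.0481]
eef_rot: [0.0, 0.999, 0.035, 0.0]
wrist_force: [0.6, 0.3, -3.9]
opening: 0.122
```

step_arm:
  plan:
    - [[0,0,0.001],[0,0,0]]
    - [[0,0,0.001],[0,0,0]]

```text
time_s: 24.35
eef_pos: [0.5058, -0.0866, 0.0472]
eef_rot: [0.0, 0.999, 0.035, 0.0]
wrist_force: [-1.9, 0.6, 1.1]
opening: 0.124
```

Contact. Release, go up, then move well clear of the scene for the final check.

step_arm:
  plan:
    - [[0,0,0],[0,0,0]]
    - [[0,0,0],[0,0,0]]
    - [[0,0,0],[0,0,0]]
    - [[0,0,0],[0,0,0]]
  fingers: 50

```text
time_s: 24.75
eef_pos: [0.5058, -0.0865, 0.0468]
eef_rot: [0.0, 0.999, 0.035, 0.0]
wrist_force: [0.4, 1.0, -0.3]
opening: 0.501
```

step_arm:
  plan:
    - [[0,0,-0.015],[0,0,0]]
    - [[0,0,-0.045],[0,0,0]]
    - [[0,0,-0.085],[0,0,0]]
    - [[0,0,-0.125],[0,0,0]]
    - [[0,0,-0.16],[0,0,0]]

```text
time_s: 25.25
eef_pos: [0.5059, -0.0865, 0.2089]
eef_rot: [0.0, 0.999, 0.035, 0.001]
wrist_force: [0.1, -0.9, 0.0]
opening: 0.5
```

step_arm:
  plan:
    - [[-0.04,0.01,0],[0,0,0]]
    - [[-0.07,0.05,0],[0,0,0]]
    - [[-0.1,0.09,0],[0,0,0]]
    - [[-0.13,0.13,0],[0,0,0]]
    - [[-0.15,0.17,0],[0,0,0]]

```text
time_s: 25.75
eef_pos: [0.3664, -0.2678, 0.207]
eef_rot: [0.0, 0.999, 0.035, 0.0]
wrist_force: [0.3, -0.5, -0.4]
opening: 0.5
```

```bash
python3 go.py .2 -.5 .2 .067; python3 m2.py t18 m:square p:square m:round p:round m:triangle p:triangle p:spare; python3 sv.py s18 290 120
```

```text
t 25.75 pos [ 0.3664 -0.2678  0.207 ] F [ 0.3 -0.5 -0.4] open 0.5 q [-0.89 -0.1   1.9  -0.    1.33 -0.96]
shift [-0.1822, 0.2199, 0.0071] turn [0.04, -0.02, 0.19] dist 0.286
mould square [ 0.5061 -0.0862  0.0821] 0.49
  bar [ 0.5053 -0.0835  0.0953] 0.47
plate square [ 0.5059 -0.0886 -0.2678] 0.4
mould round [0.5953 0.1006 0.0811] 0.23
  bar [0.5931 0.0945 0.0219] 0.92
plate round [0.5938 0.1004 0.2735] 0.25
mould triangle [ 0.5649 -0.2858  0.0319] 0.62
  bar [ 0.5638 -0.2856 -0.0193] 0.45
plate triangle [ 0.5632 -0.2835  0.0188] 4.93
plate spare [0.582  0.287  0.1965] 0.39
```

View pics/t18.png

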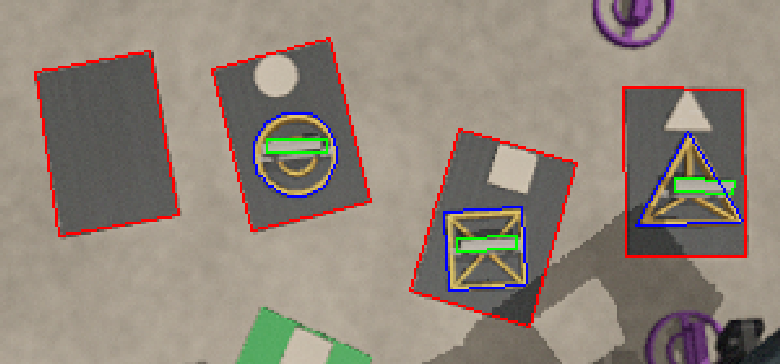

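View pics/s18f.png

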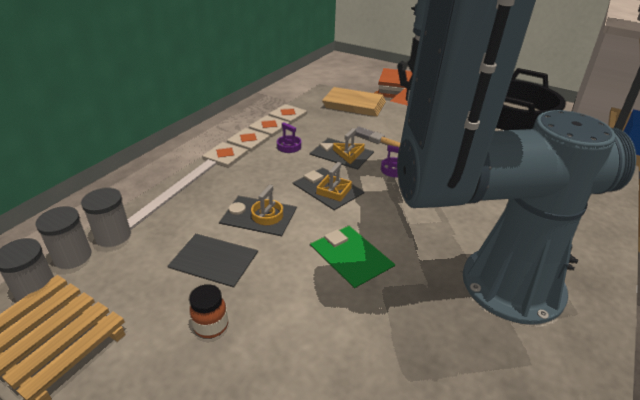

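All three moulds stand on their matching plates, within about 3 mm of the seat centres. The spare plate is empty, and the jar and brush are where they were. I'll let the arm settle, then hand in.

step_arm:
  plan:
    - [[0,0,0],[0,0,0]]
    - [[0,0,0],[0,0,0]]
    - [[0,0,0],[0,0,0]]

```text
time_s: 26.15
eef_pos: [0.3685, -0.2653, 0.2066]
eef_rot: [-0.0, 0.999, 0.036, -0.0]
wrist_force: [0.3, 0.4, -0.2]
opening: 0.499
```

```bash
python3 -c "
from bench import ticket
print(ticket.hand_in())"
```

```text
the job is handed in; nothing more can be done
None
```

All three moulds are on their matching plates and the job is handed in, at about 26 s of the 109 s allowed. I parked the square on the spare plate, moved the round to plate_round and the triangle to plate_triangle, then moved the square to plate_square. Each was lowered to contact before release.

**Last checks (top camera):**
- **Offsets from the seat centres:** square about 2.4 mm, round about 1.5 mm, triangle about 2 mm; the limit is 15 mm.
- **Rest of the scene:** the spare plate is empty and the moulds look upright. The jar and brush looked undisturbed in the side view, though I did not measure their positions again. The arm was clear of everything.

**What disagreed:**
- **Fingertip height:** when open, the fingertips sat about 20 mm higher in the side view than the stated tool geometry gives. I gripped lower than nominal, going by the pictures, and all four grips held.
- **plate_triangle fit:** the last fit had a poor residual (4.9 px) because the arm's shadow fell on it. It still agreed with the earlier clean fit to about 1 mm.
- **Grip-bar fits:** some were up to 6 mm off the frame fits under changing light, so I used the frame fits for the offsets above.

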